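# Change the strip in the flattening cradle

## Task

The dark strip in the flattening cradle has come flat and the light strip is next. Lift off the green iron weight and then the black-topped caul and set both aside on the cork board, lay the dark strip in the free bay of the rack and leave the batten that is already there where it lies, then bed the light strip in the cradle and put the caul and the weight back on it, centred and lengthwise as they were. Set the weight down gently.

Things in the scene. Friction and masses are not known exactly. Their poses are not given: they have to be found in the camera images.
- cradle: Fixed plywood cradle 96 x 212 mm (long along y), origin at its underside's centre. Bed at z = 15 mm. Brown cheek blocks (tops z = 35) at |y| = 38 to 82 mm, inner faces at x = +-20; open for fingers at |y| < 38. End stops (tops z = 27), inner faces at y = +-91. Strip on the bed along y at x = y = 0, origin z = 15; caul on it, z = 27 (26 on the light strip); weight on the caul, z = 42 (41).
- rack: Fixed rack: plywood board 124 x 134 x 6 mm, origin at its underside's centre; two dark bearers along x at y = +-50 mm (tops z = 20), each with four 8 mm dowels (tops z = 43) at x = -48, -6, 6, 48. They bound two bays, 34 mm wide, along y: that at x = -27 holds the batten, that at x = +27 is free. A strip lies on both bearers: origin x = 27, y = 0, z = 20; below it 14 mm are free.
- cork_board: Fixed cork-faced board 120 x 150 mm (long along y), 8 mm thick, origin at its underside's centre, top at z = 8 mm. The empty side area; it keeps the iron off the ground table. Weight and caul fit side by side on it, lengthwise along y, with origins at x = -30 and x = +33 mm.
- iron_weight: Green iron weight, about 0.6 kg: body 44 x 64 x 26 mm (x, y, z), a steel handle bar above it; origin at the centre of the underside. The bar is 12 mm wide (x), 56 mm long (y), at z = 39 to 49 mm, on two posts of the same width. At the start it lies on the caul in the cradle.
- caul: Caul: plywood bar 30 x 120 x 15 mm with a black top, its length along y; origin at the centre of the underside. At the start it lies in the cradle on the dark strip and under the weight; its ends show on both sides of the weight. About 60 g.
- dark_strip: Dark red-brown wooden strip 25 x 160 x 12 mm, its length along y; origin at the centre of the underside. At the start it lies on the cradle's bed under the caul, with its ends showing. About 30 g.
- light_strip: Light, pale wooden strip 25 x 160 x 11 mm, its length along y; origin at the centre of the underside. At the start it lies by itself flat on the planer table. About 30 g.
- finished_batten: Dark red-brown square batten 22 x 140 x 22 mm, its length along y; origin at the centre of the underside. It lies loose in the rack's bay at x = -27 mm and stays there.

How it is judged:
By the outcome, as a careful person would: the job done as asked, in the order asked, and still so for the second after the job is handed in, with the robot touching nothing.
It also fails if it takes over 144 s, if anything falls off the work surface, if the arm or the gripper's body presses on something with over 40 N, if the wrist force passes 120 N, or if a joint passes its speed limit or range.

## Robot

A 6-joint arm with a two-finger parallel gripper is mounted at the origin on a cart in front of the work surface, level with it; the furniture and walls round the work are solid. World frame = base frame: x ahead of the robot, y to its left, z up, the work surface at z = 0. Lengths are in m, angles in degrees, forces in N, time in s.
With the tool pointing down it reaches from about 0.35 to 0.875 m from the base axis. Payload 4.2 kg.
Tool frame: the origin (TCP) lies on the centre line of the jaws, within the pads' length; the fingertips stand 25 mm ahead of it and the grasp point (between the pads) lies 6 mm ahead of it (finger_overhang is the distance from the TCP to the fingertips, in m); z points along the fingers, y is the line along which they close (so a half turn about z gives the same grasp; the last joint's range is limited). The gripper opens to 87 mm and grips with 3 to 60 N. Pads are 19 mm wide; open, the fingers measure 117 mm over their backs; the gripper's body (75 mm by 190 mm) begins 51 mm behind the grasp point.
Start: joints at [87.812, 22.042, 0.453, 0, -68.411, -14.817], TCP at [0.183, 0.598, 0.208] pointing down, gripper open.
Joint ranges: [-179.83, 179.83], [-69.29, 118.12], [-61.27, 80.66], [-181.25, 117.63], [-171.15, -9.14], [-177.46, 177.46]. Speed limits (degrees/s): [159.86, 159.86, 180, 180, 180, 180].

## Interface

Orientations are given as a 3x3 rotation matrix whose columns are the frame's x, y, z axes.
In Python, from station import sense, capture, finish_job, spot_in, tip_of, finger_overhang gives the robot as it stands. The module is installed in compiled form; this text tells all that it offers.
- The arm moves only by the tool servo_tool, never from a script. Its arguments are lists of equal length, an entry for each row: "slide": the shift along the tool's x, y, z in m, a list of three; "spin": the turn about the tool's z in degrees; "grip": the closure, from 0 (fully open) to 1 (shut). A call has exactly 5 rows; each row is the pose to reach, as a shift and turn from the pose commanded when the call began, along the tool's axes at that moment; what a row does not reach only later rows make up. A row lasts 1/12 s, in which the tool goes at most 41.7 mm and 7.16 degrees, less where a joint would pass 70% of its speed; a pose out of reach is approached as far as the arm can. A call with a gripper value outside its range is refused whole. The fingers move at their own pace and stop on an object; the grip force is fixed at half the most. Time passes only in rows, so rows that repeat a pose let the fingers close, or fill a call up. It gives the time, the measured TCP pose, the force, the opening and the grip force at its end, in the units of the state.
- sense(): the state, without advancing time (a new reading comes with each control period).
- capture(name): name is "scene" or "top" or "wrist"; returns a dict with "pixels" (384x512x3 uint8, blue, green, red), "depth" (384x512 float32, m along the optical axis (not along the pixel's ray), 0 where there is no reading), "fx", "fy", "cx", "cy" (pixels), "k1" (the pictures are not rectified: a ray, as slopes to the right and down, at radius r is drawn at 1 + k1 r^2 times it, then the intrinsics apply), "R" (3x3) and "t" (3): a world point X has camera coordinates R X + t; the wrist camera has in their place "hand_eye" (4x4, takes a point from camera to tool coordinates, whose origin is the TCP and whose axes are the flange's). Camera axes: x right, y down, z forward; pixel columns grow to the right and rows downward; lengths in m; the calibration is good to about 2 mm. A picture is of the moment at which its call begins: read the wrist's pose just before it.
- finish_job(): hands the job in; it is judged then, once.
Trained networks look in the newest picture that a camera, given by its name, has taken for a name from the list of things; names that differ only in an ending like _2 or _b are one class to them, and where a whole thing is asked for, a point or a joint stands for the part that bears it (a point fixed in the world has none). Each returns a list of dicts, best first, with "conf" (0 to 1); they miss things now and then, are a little off and sometimes report something else, mostly with a low value. They report only what shows in the picture. A call takes as long as a camera call.
- spot_in(thing, camera): "point" ([x, y, z] in m, in world coordinates, good to about 4 mm: the middle of the surface that is visible of it).
- tip_of(thing, camera): "point" ([x, y, z] in m, in world coordinates, good to about 4 mm: a listed point, or the origin of a listed thing).
The state is a dict: "time_s": time; "joints": joint angles; "joint_velocities": joint speeds; "effort": joint torques, N m; "tcp_pos": TCP position; "ee_rot": TCP orientation; "wrist_force": force on the tool from outside, world axes, zero at the start; "moment": the same for the moment, N m; "gripper_width": opening from 0.0 (shut) to 1.0 (fully open); "gripper_force": force on a finger pad.
Only numpy, scipy, OpenCV 4.12 (cv2) and the standard library are available. Lean on these libraries where they do the work, as an engineer would, in place of code of your own. Each camera call takes 0.05 s, during which the arm holds its last target. There are 200 camera calls.

## Working session

There is one attempt and no reset: what is moved stays moved. The work goes in short steps, Python scripts to look and compute and a tool call to move; the robot and the scene stay as the last step left them, time stands still between calls to the robot, and variables do not carry over. Pictures are saved under pics/ and viewed, at most 14 in all, crops included, and the job is handed in when it is done.

Besides the shell and the picture viewer there is one more tool, called after ">>>" as name([rows], argument=value, ...), one row to a line, values as JSON. servo_tool: Moves the arm, as the interface text tells. Its arguments: {"type":"object","properties":{"slide":{"type":"array"},"spin":{"type":"array"},"grip":{"type":"array"}},"required":["slide","spin","grip"]}

```bash
mkdir -p pics; cat > h.py <<'E'
import numpy as np, cv2
from station import *
def cloud(c, pose=None):
    """world points HxWx3 (nan where no depth)"""
    h,w=c["depth"].shape
    u,v=np.meshgrid(np.arange(w),np.arange(h))
    K=np.array([[c["fx"],0,c["cx"]],[0,c["fy"],c["cy"]],[0,0,1]],float)
    # drawn = ray*(1+k1 r^2)
    p=cv2.undistortPoints(np.stack([u,v],-1).reshape(-1,1,2).astype(np.float64),K,np.array([c["k1"],0,0,0.])).reshape(h,w,2)
    z=np.where(c["depth"]>0,c["depth"],np.nan)
    P=np.dstack([p[...,0]*z,p[...,1]*z,z])
    if "R" in c: return (P-np.asarray(c["t"]))@np.asarray(c["R"])
    H=np.asarray(c["hand_eye"]); T=P@H[:3,:3].T+H[:3,3]
    return T@np.asarray(pose["ee_rot"]).T+np.asarray(pose["tcp_pos"])
E
python3 - <<'E'
from h import *
s=sense(); print({k:np.round(v,3).tolist() for k,v in s.items()}, finger_overhang)
for n in ["scene","top"]:
    c=capture(n); cv2.imwrite(f"pics/{n}0.png",c["pixels"]); np.save(f"{n}0.npy",cloud(c))
    for t in ["cradle","rack","cork_board","iron_weight","caul","dark_strip","light_strip","finished_batten"]:
        print(n,t,[ (np.round(d["point"],3).tolist(),round(d["conf"],2)) for d in tip_of(t,n)[:2]],[ (np.round(d["point"],3).tolist(),round(d["conf"],2)) for d in spot_in(t,n)[:1]])
E
```

```text
{'time_s': 0.0, 'joints': [87.81, 22.09, 0.379, -0.029, -68.41, -14.817], 'joint_velocities': [0.138, -0.118, -0.044, -0.021, -0.051, 0.033], 'effort': [-0.001, -39.067, 18.741, 4.22, 0.011, -0.0], 'tcp_pos': [0.183, 0.597, 0.207], 'ee_rot': [[0.956, -0.293, -0.001], [-0.293, -0.956, -0.002], [0.0, 0.002, -1.0]], 'wrist_force': [0.447, 1.365, 0.819], 'moment': [0.04, -0.008, -0.016], 'gripper_force': 0.0, 'gripper_width': 0.998} 0.025
scene cradle [([0.538, -0.119, 0.005], 0.56)] [([0.518, -0.149, 0.018], 0.56)]
scene rack [([0.549, 0.034, 0.001], 0.6)] [([0.54, 0.012, 0.008], 0.8)]
scene cork_board [([0.517, -0.297, 0.0], 0.72), ([0.53, -0.114, 0.016], 0.38)] [([0.514, -0.302, 0.005], 0.78)]
scene iron_weight [([0.535, -0.124, 0.042], 0.77)] [([0.527, -0.132, 0.071], 0.98)]
scene caul [([0.544, -0.121, 0.025], 0.71)] [([0.54, -0.131, 0.039], 0.68)]
scene dark_strip [([0.53, -0.116, 0.014], 0.68), ([0.518, -0.293, -0.002], 0.34)] []
scene light_strip [([0.491, -0.415, 0.001], 0.82)] [([0.487, -0.42, 0.009], 0.57)]
scene finished_batten [([0.547, 0.057, 0.02], 0.88)] []
top cradle [([0.54, -0.119, -0.002], 0.7)] [([0.534, -0.124, 0.014], 0.76)]
top rack [([0.544, 0.032, 0.001], 0.62)] [([0.542, 0.017, 0.009], 0.63)]
top cork_board [([0.518, -0.294, -0.0], 0.61)] [([0.514, -0.293, 0.008], 0.58)]
top iron_weight [([0.531, -0.122, 0.044], 0.72)] [([0.53, -0.122, 0.071], 0.57)]
top caul [] [([0.571, -0.126, 0.04], 0.88)]
top dark_strip [] [([0.475, -0.11, 0.029], 0.63)]
top light_strip [([0.496, -0.416, -0.0], 0.92)] [([0.495, -0.416, 0.01], 0.95)]
top finished_batten [([0.548, 0.062, 0.021], 0.55)] [([0.548, 0.058, 0.044], 0.6)]
```

View pics/top0.png

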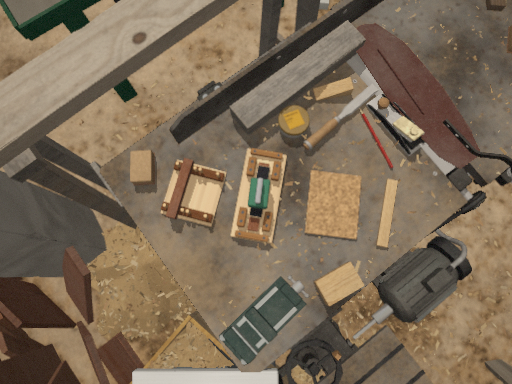

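View pics/scene0.png

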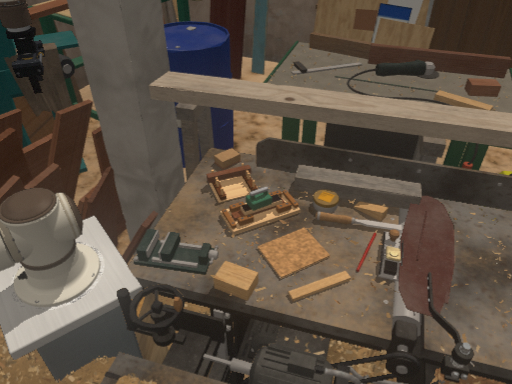

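Top view: the rack is at pixel (193,192), the cradle with caul and weight at (260,195), the cork board at (333,203) and the light strip at (388,213). A beam crosses at upper left. Next I measure yaws and obstacle heights.

```bash
cat > a.py <<'E'
from h import *
P=np.load("top0.npy"); S=np.load("scene0.npy")
def rect(P,lo,hi,box):
    m=(P[...,2]>lo)&(P[...,2]<hi)&(P[...,0]>box[0])&(P[...,0]<box[1])&(P[...,1]>box[2])&(P[...,1]<box[3])
    q=P[m]; (cx,cy),(w,h),a=cv2.minAreaRect((q[:,:2]*1000).astype(np.float32)); 
    return len(q),[round(v,1) for v in (cx,cy,w,h,a)],np.round(np.median(q[:,2])*1000,1)
for n,Q in (("top",P),("scene",S)):
    print(n)
    print("light",rect(Q,.005,.02,(.38,.6,-.46,-.375)))
    print("cork",rect(Q,.004,.016,(.42,.61,-.375,-.215)))
    print("cradle",rect(Q,.008,.022,(.40,.68,-.20,-.05)))
    print("cheeks+",rect(Q,.022,.05,(.40,.68,-.20,-.05)))
    print("weighttop",rect(Q,.06,.08,(.40,.68,-.20,-.05)))
    print("bar",rect(Q,.083,.1,(.40,.68,-.20,-.05)))
    print("batten",rect(Q,.035,.05,(.42,.64,.03,.12)))
    print("rack",rect(Q,.003,.05,(.45,.64,-.045,.12)))
# obstacles: coarse max height
A=np.concatenate([P.reshape(-1,3),S.reshape(-1,3)]); A=A[~np.isnan(A[:,0])]
xs=np.arange(.2,.95,.05); ys=np.arange(.3,-.65,-.05)
print("y:",[f"{y:.2f}" for y in ys])
for x in xs[::-1]:
    print(f"{x:.2f}",[int(1000*np.max(b)) if len(b:=A[(abs(A[:,0]-x)<.025)&(abs(A[:,1]-y)<.025)][:,2]) else None for y in ys])
E
python3 a.py
```

```text
top
light (794, [493.9, -416.5, 72.4, 161.6, 85.5], np.float64(10.6))
cork (3248, [514.3, -294.6, 158.4, 187.4, 89.3], np.float64(7.8))
cradle (1681, [548.8, -124.3, 145.2, 265.4, 88.8], np.float64(14.4))
cheeks+ (1502, [561.4, -129.9, 83.2, 261.3, 77.2], np.float64(33.0))
weighttop (434, [532.7, -124.1, 43.9, 65.0, 82.3], np.float64(67.1))
bar (142, [532.7, -124.1, 11.9, 56.6, 82.5], np.float64(90.1))
batten (649, [548.8, 60.8, 58.5, 138.6, 88.8], np.float64(41.2))
rack (2895, [545.6, 30.1, 147.9, 188.1, 88.1], np.float64(8.9))
scene
light (615, [498.5, -414.0, 67.5, 162.9, 82.6], np.float64(9.2))
cork (1880, [517.8, -293.6, 144.3, 189.6, 84.3], np.float64(6.5))
cradle (759, [537.1, -112.9, 121.4, 232.0, 78.9], np.float64(13.7))
cheeks+ (888, [539.1, -124.5, 79.9, 210.2, 79.2], np.float64(31.3))
weighttop (221, [533.2, -124.5, 45.6, 65.6, 79.0], np.float64(66.3))
bar (77, [533.5, -122.8, 14.9, 54.2, 79.6], np.float64(88.1))
batten (260, [551.6, 60.2, 56.6, 138.5, 88.8], np.float64(39.8))
rack (1138, [561.2, 21.4, 113.9, 172.8, 78.6], np.float64(18.2))
y: ['0.30', '0.25', '0.20', '0.
[... 754 characters left out ...]
ne, 1, 25, 33, 38, 45, 21, 21, 94, 92, 16, 11, 12, 11, 14, 14, 10, 8, 11]
0.50 [-592, None, 2, 3, 44, 45, 43, 32, 93, 92, 9, 13, 13, 12, 15, 14, 10, 6, 4]
0.45 [-570, -569, None, 4, 3, 4, 19, 35, 37, 39, 10, 12, 12, 12, 14, 12, 7, 3, -56]
0.40 [-567, -575, -607, -1, 3, 5, 3, 4, 7, 10, 10, 8, 43, 36, 14, 7, 3, -34, -14]
0.35 [-586, -596, -606, -635, 0, 11, 4, 4, 8, 50, 51, 44, 44, 43, 3, 1, -3, -2, -14]
0.30 [-607, -619, -635, -651, -695, 11, 4, 6, 60, 48, 52, 44, 44, 43, -94, -35, -4, -4, -46]
0.25 [-635, -623, -663, -672, -273, -274, 3, 58, 60, 60, 28, 6, 2, None, -88, -45, -41, -56, -749]
0.20 [-660, -665, -705, -274, -273, -270, 0, 58, 60, 57, 12, 12, 55, -97, -98, -121, -123, -742, -750]
```

```bash
cat > b.py <<'E'
from h import *
im=cv2.imread("pics/top0.png"); P=np.load("top0.npy"); hsv=cv2.cvtColor(im,cv2.COLOR_BGR2HSV)
z=P[...,2]
def comp(m,seed,k=3,name=""):
    m=cv2.morphologyEx(m.astype(np.uint8),cv2.MORPH_OPEN,np.ones((k,k)))
    n,L=cv2.connectedComponents(m,connectivity=4)
    yy,xx=np.nonzero(m); i=np.argmin((xx-seed[0])**2+(yy-seed[1])**2); l=L[yy[i],xx[i]]
    q=P[L==l]; (cx,cy),(w,h),a=cv2.minAreaRect((q[:,:2]*1000).astype(np.float32))
    c=q[:,:2].mean(0); ev,V=np.linalg.eigh(np.cov(q[:,:2].T)); ax=V[:,1]
    print(name,len(q),"rect",[round(v,1) for v in (cx,cy,w,h,a)],"pca c",np.round(c*1000,1),"yaw",round(np.degrees(np.arctan2(ax[1],ax[0])),1),"z",np.round(np.nanmedian(q[:,2])*1000,1), "u,v",np.argwhere(L==l).mean(0)[::-1].round())
for p in [(388,213),(345,190),(240,225),(300,190),(388,240)]: print(p,im[p[1],p[0]],hsv[p[1],p[0]],P[p[1],p[0]].round(3))
S=hsv[...,1]; 
comp((z>.006)&(z<.016)&(S>70),(388,213),3,"light")
comp((z>.004)&(z<.012)&(S>70),(333,203),5,"cork")
comp((z>.005)&(z<.05)&(P[...,1]<-.055)&(P[...,1]>-.2),(238,225),5,"cradle")
comp((z>.060)&(z<.1)&(P[...,1]<-.055)&(P[...,1]>-.2),(260,195),3,"weight")
comp((z>.035)&(z<.05),(180,190),3,"batten")
comp((z>.004)&(z<.06)&(P[...,1]>-.048)&(P[...,1]<.12)&(S>50),(180,190),3,"rack")
# obstacles near the rack/cradle
A=P.reshape(-1,3); A=A[(A[:,2]>.06)&(A[:,2]<.3)]
for y in np.arange(.14,-.2,-.02):
    b=A[(abs(A[:,1]-y)<.01)&(A[:,0]>.57)]
    if len(b): i=np.argmin(b[:,0]); print(round(y,2),b[i].round(3), end=' ')
E
python3 b.py; python3 -c "
import cv2;im=cv2.imread('pics/top0.png')[120:260,140:410];cv2.imwrite('pics/crop1.png',cv2.resize(im,None,fx=2.9,fy=2.9,interpolation=2))"
```

```text
(388, 213) [124 171 203] [ 18  99 203] [ 0.491 -0.423  0.01 ]
(345, 190) [ 95 138 175] [ 16 117 175] [ 0.547 -0.326  0.007]
(240, 225) [ 59  98 142] [ 14 149 142] [ 0.463 -0.081  0.035]
(300, 190) [60 73 88] [14 81 88] [ 0.55  -0.222 -0.004]
(388, 240) [101 141 171] [ 17 104 171] [ 0.428 -0.418  0.013]
light 749 rect [493.0, -420.8, 26.0, 158.6, 77.1] pca c [ 491.2 -420.2] yaw 167.1 z 10.8 u,v [387. 213.]
cork 2958 rect [515.7, -297.3, 118.5, 150.7, 82.4] pca c [ 514.3 -296.7] yaw 170.6 z 7.8 u,v [333. 204.]
cradle 3107 rect [536.5, -124.6, 96.0, 212.5, 79.5] pca c [ 532.5 -125. ] yaw 169.7 z 18.1 u,v [259. 196.]
weight 569 rect [532.7, -124.1, 43.9, 65.0, 82.3] pca c [ 530.1 -123.8] yaw 172.4 z 67.8 u,v [259. 192.]
batten 600 rect [548.8, 56.0, 23.1, 138.4, 74.3] pca c [547.1  56.1] yaw 164.3 z 41.2 u,v [179. 188.]
rack 2070 rect [542.5, 30.0, 122.4, 139.2, 75.6] pca c [543.1  31.7] yaw 158.9 z 19.7 u,v [191. 191.]
0.14 [0.794 0.149 0.164] 0.12 [0.809 0.129 0.17 ] 0.1 [0.824 0.11  0.168] 0.08 [0.665 0.071 0.077] 0.06 [0.662 0.068 0.08 ] 0.04 [0.676 0.049 0.104] 0.02 [0.69  0.029 0.119] 0.0 [0.706 0.008 0.103] -0.02 [ 0.721 -0.012  0.072] -0.04 [ 0.736 -0.03   0.099] -0.06 [ 0.751 -0.05   0.102] -0.08 [ 0.765 -0.07   0.062] -0.1 [ 0.781 -0.091  0.063] -0.12 [ 0.796 -0.11   0.098] -0.14 [ 0.811 -0.131  0.074] -0.16 [ 0.828 -0.151  0.112] -0.18 [ 0.84  -0.17   0.085]
```

View pics/crop1.png

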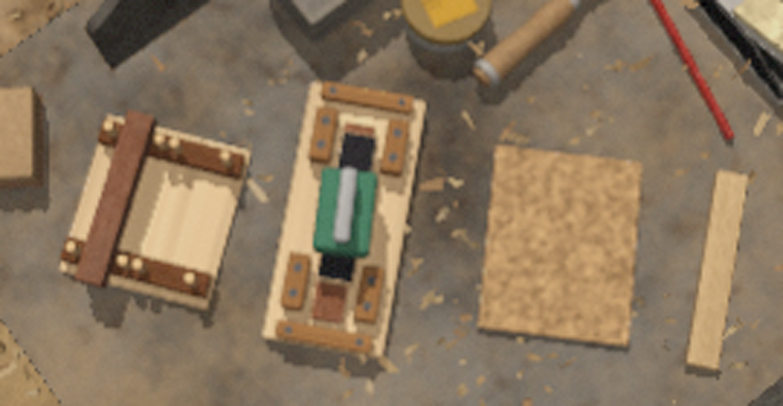

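The crop shows all parts clearly, and the rectangles match the given sizes: cradle 96x212, cork 119x151, weight 44x65, rack ~122x139. The free bay is the right-hand one. Before swinging the arm I check for tall obstacles on the left.

```bash
python3 - <<'E'
import numpy as np
A=np.concatenate([np.load(f"{n}0.npy").reshape(-1,3) for n in("top","scene")]); A=A[~np.isnan(A[:,0])]
for x in np.arange(.9,-.2,-.1):
    print(f"{x:.1f}",[int(1000*b.max()) if len(b:=A[(abs(A[:,0]-x)<.05)&(abs(A[:,1]-y)<.05)][:,2]) else None for y in np.arange(.9,-.6,-.1)])
E
```

```text
0.9 [None, -755, -750, -746, -746, -751, 169, 172, 171, 171, 127, 120, 120, 56, 31]
0.8 [-756, -758, -753, -750, -338, 169, 171, 171, 171, 119, 121, 120, 57, 40, 34]
0.7 [-755, -753, -759, 162, 168, 170, 170, 169, 110, 120, 56, 54, 28, 37, 59]
0.6 [None, None, None, 426, 438, 169, 168, 33, 46, 44, 92, 38, 20, 14, 28]
0.5 [None, None, None, None, 463, -436, -570, 5, 44, 45, 94, 37, 13, 15, 10]
0.4 [-32, -235, 440, 453, 460, -357, -567, -586, 5, 4, 32, 40, 44, 14, 3]
0.3 [-7, -8, -53, -258, -394, -367, -590, -617, 3, 12, 60, 52, 44, 38, -2]
0.2 [-12, -22, 333, 493, 487, -223, -222, -10, 0, 57, 60, 59, 55, -89, -61]
0.1 [49, 57, 75, 454, 334, -34, -227, 2, 11, 229, 196, 16, 12, -119, -120]
0.0 [-728, 39, 70, 69, -26, 68, 61, None, 227, 241, 232, 2, -104, -680, None]
-0.1 [None, None, None, -709, -750, -713, 34, None, 12, 228, 196, 2, -698, None, None]
```

>>> servo_tool([
  [0.017,0.035,0],
  [0.034,0.07,0],
  [0.051,0.104,0],
  [0.068,0.138,0],
  [0.084,0.173,0],
], spin=[0,0,0,0,0], grip=[0,0,0,0,0])

```text
time_s: 2.12
tcp_pos: [0.2127, 0.4059, 0.208]
ee_rot: [[0.956, -0.292, 0.0], [-0.292, -0.956, 0.0], [0.0, -0.0, -1.0]]
wrist_force: [-0.4, 0.5, -0.4]
gripper_width: 0.999
gripper_force: 0.0
```

>>> servo_tool([
  [0.03,0.027,0],
  [0.06,0.054,0],
  [0.09,0.081,0],
  [0.12,0.108,0],
  [0.15,0.135,0],
], spin=[0,0,0,0,0], grip=[0,0,0,0,0])

```text
time_s: 2.53
tcp_pos: [0.3169, 0.233, 0.2086]
ee_rot: [[0.957, -0.291, 0.001], [-0.291, -0.957, 0.001], [0.0, -0.001, -1.0]]
wrist_force: [0.9, -0.8, -0.3]
gripper_width: 1.0
gripper_force: 0.0
```

>>> servo_tool([
  [0.03,0.027,0],
  [0.06,0.054,0],
  [0.09,0.081,0],
  [0.12,0.108,0],
  [0.15,0.135,0],
], spin=[0,0,0,0,0], grip=[0,0,0,0,0])

```text
time_s: 2.95
tcp_pos: [0.4211, 0.0598, 0.2086]
ee_rot: [[0.956, -0.292, 0.001], [-0.292, -0.956, 0.001], [0.001, -0.001, -1.0]]
wrist_force: [0.5, 0.9, 0.2]
gripper_width: 0.999
gripper_force: 0.0
```

>>> servo_tool([
  [0.03,0.027,0],
  [0.06,0.054,0],
  [0.09,0.081,0],
  [0.12,0.108,0],
  [0.12,0.108,0],
], spin=[-2,-4,-6,-8,-8], grip=[0,0,0,0,0])

```text
time_s: 3.37
tcp_pos: [0.5063, -0.0816, 0.2076]
ee_rot: [[0.987, -0.162, 0.001], [-0.162, -0.987, -0.002], [0.001, 0.001, -1.0]]
wrist_force: [0.7, 0.9, 0.0]
gripper_width: 1.002
gripper_force: 0.0
```

```bash
cat >> h.py <<'E'
def comp(P,m,seed,k=3,name=""):
    """component nearest world xy seed -> min-area rect in mm, yaw of its long side"""
    m=cv2.morphologyEx(m.astype(np.uint8),cv2.MORPH_OPEN,np.ones((k,k)))
    n,L=cv2.connectedComponents(m,connectivity=4)
    d=np.where(m>0,np.hypot(P[...,0]-seed[0],P[...,1]-seed[1]),9); l=L.flat[np.nanargmin(d)]
    q=P[L==l]; (cx,cy),(w,h),a=cv2.minAreaRect((q[:,:2]*1000).astype(np.float32))
    yaw=a-90 if w<h else a
    print(name,len(q),[round(v,1) for v in (cx,cy,w,h)],"yaw",round((yaw+90)%180-90,1),"z",np.round(np.nanmedian(q[:,2])*1000,1)); return cx,cy
def go(x,y,z,yaw,s=None):
    s=s or sense(); R=np.asarray(s["ee_rot"]); p=np.asarray(s["tcp_pos"])
    d=R.T@(np.array([x,y,z])/1000-p); cur=np.degrees(np.arctan2(R[1,0],R[0,0]))
    print("slide mm",np.round(d*1000,1),"spin",round(cur-yaw,1),"len",round(np.linalg.norm(d)*1000),"yaw now",round(cur,1),"F",np.round(s["wrist_force"],1),"t",round(s["time_s"],1))
E
python3 - <<'E'
from h import *
s=sense(); c=capture("wrist"); P=cloud(c,s); cv2.imwrite("pics/w1.png",c["pixels"]); z=P[...,2]
B=(P[...,1]<-.055)&(P[...,1]>-.2)
comp(P,(z>.083)&(z<.1),(.533,-.124),3,"bar")
comp(P,(z>.06)&(z<.1),(.533,-.124),3,"weight")
comp(P,(z>.008)&(z<.1)&B,(.533,-.124),5,"cradle")
hsv=cv2.cvtColor(c["pixels"],cv2.COLOR_BGR2HSV)
comp(P,(z>.036)&(z<.1)&(hsv[...,2]<60),(.58,-.13),3,"caul far")
go(532.7,-124.1,150,-7.7,s)
E
```

```text
bar 769 [532.4, -120.0, 11.3, 54.9] yaw -7.2 z 91.6
weight 2833 [532.9, -120.5, 44.3, 62.7] yaw -7.5 z 69.1
cradle 15800 [538.1, -121.1, 97.1, 210.7] yaw -11.0 z 28.1
caul far 12 [579.1, -127.9, 3.2, 2.0] yaw 80.8 z 43.8
slide mm [32.9 37.6 57.7] spin -1.6 len 76 yaw now -9.3 F [0.7 0.9 0. ] t 3.4
```

View pics/w1.png

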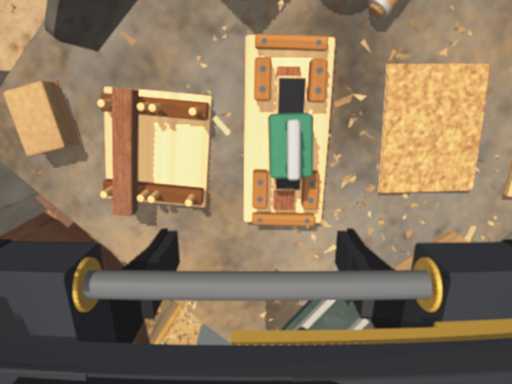

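The wrist view shows the weight at (291,147) with the caul ends above and below it. It measures about 3.5 mm off the top camera in y, so I go in on the mean and let the bar centre itself in the jaws.

>>> servo_tool([
  [0.0325,0.0355,0.0],
  [0.0325,0.0355,0.03],
  [0.0325,0.0355,0.06],
  [0.0325,0.0355,0.09],
  [0.0325,0.0355,0.11],
], spin=[-1.7,-1.7,-1.7,-1.7,-1.7], grip=[0,0,0.2,0.4,0.5])

```text
time_s: 3.83
tcp_pos: [0.5282, -0.116, 0.0955]
ee_rot: [[0.992, -0.127, -0.003], [-0.127, -0.992, 0.001], [-0.004, -0.0, -1.0]]
wrist_force: [-0.6, 0.3, 0.0]
gripper_width: 0.853
gripper_force: 0.0
```

>>> servo_tool([
  [0,0,0],
  [0,0,0],
  [0,0,0],
  [0,0,0],
  [0,0,0],
], spin=[0,0,0,0,0], grip=[0.8,1,1,1,1])

```text
time_s: 4.25
tcp_pos: [0.5313, -0.1165, 0.0999]
ee_rot: [[0.992, -0.127, 0.004], [-0.127, -0.992, 0.0], [0.004, -0.001, -1.0]]
wrist_force: [0.1, 0.0, -0.6]
gripper_width: 0.481
gripper_force: 0.0
```

>>> servo_tool([
  [0,0,0],
  [0,0,0],
  [0,0,0],
  [0,0,0],
  [0,0,0],
], spin=[0,0,0,0,0], grip=[1,1,1,1,1])

```text
time_s: 4.67
tcp_pos: [0.5301, -0.1168, 0.0981]
ee_rot: [[0.992, -0.127, 0.0], [-0.127, -0.992, 0.0], [0.0, -0.0, -1.0]]
wrist_force: [-0.1, -0.9, 0.8]
gripper_width: 0.094
gripper_force: 0.0
```

```bash
python3 - <<'E'
from h import *
s=sense(); c=capture("wrist"); P=cloud(c,s); cv2.imwrite("pics/w2.png",c["pixels"])
s=sense();print(s["gripper_width"],s["gripper_force"],s["tcp_pos"],s["wrist_force"])
z=P[...,2]; comp(P,(z>.06)&(z<.1),(.533,-.124),3,"weight")
E
```

```text
0.05798699001847795 0.0 [ 0.53011256 -0.11683649  0.09806783] [0.14838143 0.0061791  0.10616235]
weight 4762 [533.4, -120.5, 44.0, 63.0] yaw -7.4 z 69.2
```

View pics/w2.png

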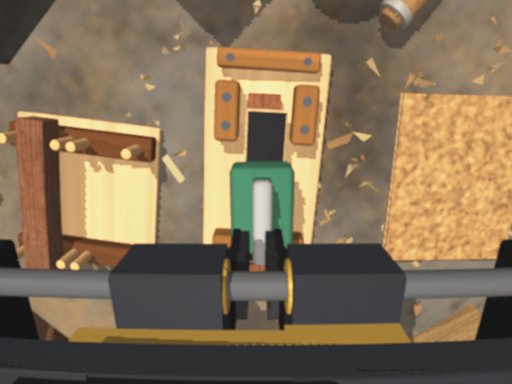

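The wrist view shows the bar (262,220) running between the fingers at (240,250) and (283,250), not yet touching. The jaws are still closing.

>>> servo_tool([
  [0,0,0],
  [0,0,0],
  [0,0,0],
  [0,0,0],
  [0,0,0],
], spin=[0,0,0,0,0], grip=[1,1,1,1,1])

```text
time_s: 5.13
tcp_pos: [0.5301, -0.1168, 0.098]
ee_rot: [[0.992, -0.127, -0.0], [-0.127, -0.992, -0.0], [-0.0, 0.0, -1.0]]
wrist_force: [0.0, 0.1, 0.2]
gripper_width: 0.007
gripper_force: 0.0
```

```bash
python3 - <<'E'
from h import *
s=sense(); c=capture("wrist"); P=cloud(c,s); z=P[...,2]
H=np.asarray(c["hand_eye"]); print(H.round(4)); Hi=np.linalg.inv(H)
im=c["pixels"].copy()
for p in [(0,0,.025),(0,0,.006),(0,0,0)]:
    q=Hi[:3,:3]@np.array(p)+Hi[:3,3]; x,y=q[0]/q[2],q[1]/q[2]; f=1+c["k1"]*(x*x+y*y)
    u,v=c["fx"]*x*f+c["cx"],c["fy"]*y*f+c["cy"]; print(p,u,v); cv2.circle(im,(int(u),int(v)),3,(0,0,255),1)
cv2.imwrite("pics/w3.png",cv2.resize(im[130:330,130:400],None,fx=2.9,fy=2.9))
for v in range(200,300,10): print(v,np.round(P[v,200:330:8,2]*1000).tolist())
E
```

```text
[[-9.000e-04 -9.574e-01 -2.887e-01  7.920e-02]
 [ 1.000e+00 -9.000e-04 -2.000e-04  4.000e-04]
 [-1.000e-04 -2.887e-01  9.574e-01 -1.777e-01]
 [ 0.000e+00  0.000e+00  0.000e+00  1.000e+00]]
(0, 0, 0.025) 256.41556186507694 219.48774579826502
(0, 0, 0.006) 256.37423531936884 230.73833327487455
(0, 0, 0) 256.3595965790612 234.7277288998667
200 [2.0, 16.0, 16.0, 17.0, 68.0, 69.0, 69.0, 93.0, 93.0, 68.0, 70.0, 70.0, 16.0, 16.0, 16.0, 2.0, 1.0]
210 [0.0, 16.0, 17.0, 16.0, 69.0, 68.0, 69.0, 93.0, 91.0, 69.0, 69.0, 68.0, 17.0, 15.0, 15.0, -0.0, 1.0]
220 [0.0, 16.0, 17.0, 17.0, 68.0, 68.0, 69.0, 91.0, 90.0, 69.0, 69.0, 69.0, 16.0, 16.0, 15.0, 0.0, 9.0]
230 [1.0, 15.0, 26.0, 25.0, 68.0, 117.0, 68.0, 91.0, 91.0, 117.0, 69.0, 70.0, 16.0, 16.0, 14.0, 1.0, 0.0]
240 [1.0, 16.0, 35.0, 35.0, 67.0, 130.0, 126.0, 126.0, 126.0, 130.0, 69.0, 70.0, 35.0, 16.0, 1.0, 1.0, nan]
250 [194.0, 192.0, 194.0, 193.0, 193.0, 188.0, 137.0, 137.0, 136.0, 140.0, 193.0, 193.0, 193.0, 193.0, 193.0, 193.0, 194.0]
260 [198.0, 199.0, 199.0, 199.0, 199.0, 196.0, 147.0, 137.0, 147.0, 196.0, 199.0, 198.0, 199.0, 199.0, 198.0, 200.0, 198.0]
270 [205.0, 204.0, 204.0, 204.0, 205.0, 200.0, 156.0, 137.0, 156.0, 201.0, 204.0, 204.0, 204.0, 204.0, 205.0, 203.0, 205.0]
280 [208.0, 207.0, 207.0, 206.0, 206.0, 203.0, 200.0, 200.0, 199.0, 201.0, 207.0, 207.0, 207.0, 207.0, 207.0, 208.0, 207.0]
290 [207.0, 207.0, 207.0, 207.0, 207.0, 205.0, nan, 202.0, 202.0, 200.0, 207.0, 207.0, 207.0, 207.0, 208.0, 207.0, 207.0]
```

View pics/w3.png

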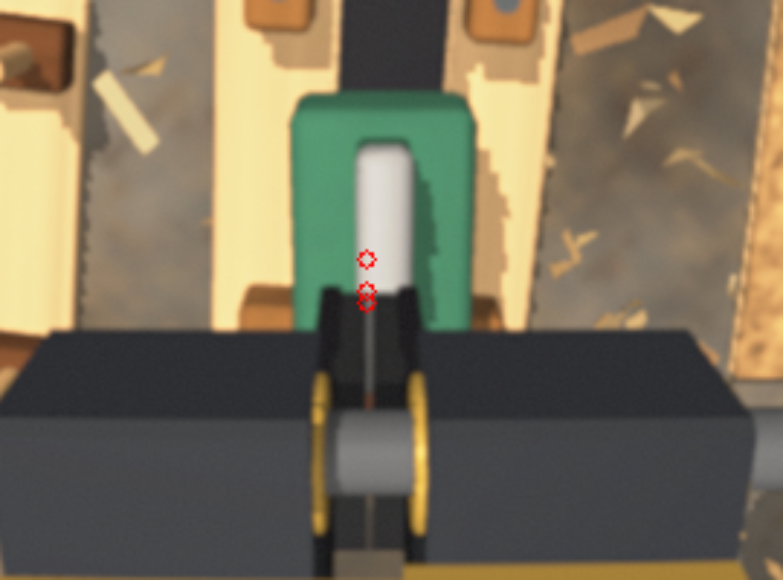

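The zoom shows the closed fingers ending behind the bar, at (330..415, 290). The depth there reads z ≈ 117 mm, well above the nominal tips at 73 mm, which explains the empty close. I measure the real tips in the tool frame.

```bash
python3 - <<'E'
from h import *
s=sense(); c=capture("wrist"); P=cloud(c,s)
T=(P-np.asarray(s["tcp_pos"]))@np.asarray(s["ee_rot"])*1000
for v in range(224,264,3): print(v,[tuple(np.round(T[v,u]).astype(int).tolist()) if not np.isnan(T[v,u,0]) else None for u in (236,240,246,252,256,260,266,272,276)])
print(finger_overhang,s["tcp_pos"],s["joints"].tolist() if hasattr(s["joints"],'tolist') else s["joints"],s["gripper_width"])
E
```

```text
224 [(-5, -14, 29), (-5, -11, 28), (-5, -7, 30), (3, -3, 9), (5, 0, 5), (4, 2, 7), (4, 6, 7), (-5, 11, 29), (-5, 13, 29)]
227 [(-7, -14, 29), (-7, -11, 28), (-7, -7, 29), (1, -3, 9), (2, 0, 6), (2, 2, 6), (2, 6, 6), (-7, 11, 28), (-7, 14, 29)]
230 [(-9, -14, 29), (11, -9, -19), (11, -5, -19), (-1, -3, 9), (0, 0, 7), (1, 2, 6), (11, 5, -19), (11, 8, -19), (-9, 14, 29)]
233 [(-12, -14, 29), (11, -8, -23), (11, -5, -22), (10, -2, -19), (10, 0, -20), (9, 2, -19), (10, 5, -21), (11, 8, -22), (-12, 14, 29)]
236 [(-14, -14, 29), (11, -8, -26), (11, -5, -26), (9, -2, -23), (9, 0, -23), (10, 2, -23), (9, 5, -22), (11, 8, -25), (-14, 14, 29)]
239 [(-16, -14, 29), (11, -8, -30), (11, -5, -30), (9, -2, -27), (9, 0, -26), (9, 2, -26), (9, 5, -26), (11, 8, -31), (-16, 14, 29)]
242 [(-18, -14, 28), (11, -8, -34), (10, -5, -32), (9, -2, -30), (10, 0, -31), (10, 2, -31), (10, 5, -30), (11, 8, -33), (-18, 14, 28)]
245 [(38, -6, -92), (11, -8, -37), (11, -5, -37), (9, -2, -33), (9, 0, -33), (9, 2, -33), (10, 5, -34), (11, 8, -37), (38, 6, -92)]
248 [(38, -6, -95), (11, -8, -39), (10, -5, -39), (9, -2, 
[... 222 characters left out ...]
8), (33, -5, -89), (9, -5, -43), (10, -2, -43), (8, 0, -39), (9, 2, -43), (9, 5, -43), (11, 7, -46), (38, 6, -98)]
257 [(38, -5, -100), (33, -5, -90), (9, -5, -46), (9, -2, -46), (6, 0, -40), (9, 2, -46), (9, 4, -46), (11, 7, -49), (38, 5, -99)]
260 [(38, -5, -101), (36, -4, -99), (10, -5, -49), (9, -2, -49), (4, 0, -40), (9, 2, -48), (9, 4, -48), (36, 5, -98), (39, 5, -103)]
263 [(39, -5, -104), (36, -4, -99), (9, -4, -51), (9, -2, -51), (3, 0, -39), (9, 2, -52), (9, 4, -51), (36, 4, -99), (37, 5, -101)]
0.025 [ 0.53012849 -0.11680183  0.09802989] [4.695265426562746, 20.296156058644243, -19.758650977582867, 0.0009641939712012115, -49.948704883371285, 77.99699382062185] 0.0032239456920273735
```

The pads actually end 18 mm behind the reported TCP origin, not 25 mm ahead. The gripper body is displaced by the same 43 mm, and the scene heights from the same camera are right. So I take tip z = TCP z + 18 mm from here on, and move down with the force watched.

>>> servo_tool([
  [0.003,0.003,0],
  [0.003,0.003,0],
  [0.003,0.003,0],
  [0.003,0.003,0],
  [0.003,0.003,0],
], spin=[0,0,0,0,0], grip=[0.5,0.5,0.5,0.5,0.5])

```text
time_s: 5.65
tcp_pos: [0.5327, -0.1202, 0.098]
ee_rot: [[0.992, -0.127, -0.0], [-0.127, -0.992, 0.0], [-0.0, 0.0, -1.0]]
wrist_force: [-0.2, 0.7, 0.9]
gripper_width: 0.296
gripper_force: 0.0
```

>>> servo_tool([
  [0,0,0],
  [0,0,0.01],
  [0,0,0.02],
  [0,0,0.03],
  [0,0,0.03],
], spin=[0,0,0,0,0], grip=[0.6,0.6,0.6,0.6,0.6])

```text
time_s: 6.07
tcp_pos: [0.5305, -0.1201, 0.065]
ee_rot: [[0.992, -0.128, -0.006], [-0.128, -0.992, 0.0], [-0.006, 0.001, -1.0]]
wrist_force: [0.1, 0.3, -0.2]
gripper_width: 0.397
gripper_force: 0.0
```

>>> servo_tool([
  [0,0,0.004],
  [0,0,0.008],
  [0,0,0.012],
  [0,0,0.013],
  [0,0,0.013],
], spin=[0,0,0,0,0], grip=[0.6,0.6,0.6,0.8,1])

```text
time_s: 6.48
tcp_pos: [0.5326, -0.1202, 0.0547]
ee_rot: [[0.992, -0.127, -0.001], [-0.127, -0.992, -0.0], [-0.001, 0.0, -1.0]]
wrist_force: [-0.6, -1.0, 0.8]
gripper_width: 0.322
gripper_force: 0.0
```

>>> servo_tool([
  [0,0,0],
  [0,0,0],
  [0,0,0],
  [0,0,0],
  [0,0,0],
], spin=[0,0,0,0,0], grip=[1,1,1,1,1])

```text
time_s: 6.9
tcp_pos: [0.5329, -0.1203, 0.0554]
ee_rot: [[0.992, -0.127, 0.001], [-0.127, -0.992, -0.0], [0.001, 0.0, -1.0]]
wrist_force: [0.2, -1.2, 0.8]
gripper_width: 0.136
gripper_force: 30.0
```

Width 0.136 (11.8 mm) with 30 N confirms the bar is gripped. Lifting.

>>> servo_tool([
  [0,0,-0.005],
  [0,0,-0.015],
  [0,0,-0.035],
  [0,0,-0.06],
  [0,0,-0.08],
], spin=[0,0,0,0,0], grip=[1,1,1,1,1])

```text
time_s: 7.32
tcp_pos: [0.5323, -0.1201, 0.1364]
ee_rot: [[0.992, -0.127, -0.001], [-0.127, -0.992, 0.0], [-0.001, -0.0, -1.0]]
wrist_force: [1.6, 0.0, -3.3]
gripper_width: 0.137
gripper_force: 30.0
```

>>> servo_tool([
  [0,0.02,0],
  [0,0.045,-0.01],
  [0,0.07,-0.02],
  [0,0.08,-0.03],
  [0,0.08,-0.03],
], spin=[0,0,0,0,0], grip=[1,1,1,1,1])

```text
time_s: 7.73
tcp_pos: [0.523, -0.2015, 0.1673]
ee_rot: [[0.992, -0.13, 0.003], [-0.13, -0.992, -0.001], [0.003, 0.001, -1.0]]
wrist_force: [-0.2, 0.4, -4.6]
gripper_width: 0.131
gripper_force: 30.0
```

```bash
python3 - <<'E'
from h import *
capture("top")
s=sense(); c=capture("wrist"); P=cloud(c,s); z=P[...,2]; cv2.imwrite("pics/w4.png",c["pixels"]); np.save("w4.npy",P)
S=cv2.cvtColor(c["pixels"],cv2.COLOR_BGR2HSV)[...,1]; V=c["pixels"].max(2)
T=(P-np.asarray(s["tcp_pos"]))@np.asarray(s["ee_rot"])
B=(P[...,1]<-.055)&(P[...,1]>-.2)&(T[...,0]>-.1)
comp(P,(z>.004)&(z<.014)&(S>70)&(P[...,1]<-.21),(.52,-.29),5,"cork")
comp(P,(z>.004)&(z<.014)&(S>70),(.5,-.42),3,"light")
comp(P,(z>.008)&(z<.05)&B,(.57,-.1),5,"cradle")
comp(P,(z>.037)&(z<.05)&B&(V<70),(.533,-.124),3,"caul")
print(s["tcp_pos"],s["wrist_force"],s["gripper_force"],s["time_s"])
c=capture("top"); P=cloud(c); z=P[...,2]; V=c["pixels"].max(2); B=(P[...,1]<-.055)&(P[...,1]>-.2)
comp(P,(z>.036)&(z<.05)&B&(V<70),(.533,-.124),3,"caul top")
E
```

```text
cork 14882 [515.4, -294.3, 120.8, 150.0] yaw -7.4 z 9.1
light 3688 [496.2, -422.8, 34.5, 164.8] yaw -13.0 z 11.9
cradle 15839 [548.6, -123.4, 96.6, 189.2] yaw -10.7 z 28.0
caul 2829 [540.2, -122.6, 24.5, 114.3] yaw -10.1 z 43.3
[ 0.52270345 -0.20020022  0.16611589] [-0.46049803  0.26998548 -5.28105454] 29.999042451381683 7.7833
caul top 279 [514.3, -120.7, 24.0, 62.3] yaw -9.9 z 41.9
```

View pics/w4.png

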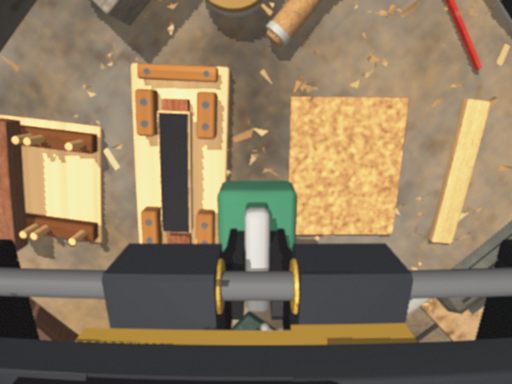

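The weight hangs in the jaws at (257,210). The bare caul shows in the cradle at (175,170) and the empty cork board at (348,165). I carry the weight to the cork and lower it.

>>> servo_tool([
  [0.002,0.025,0],
  [0.004,0.05,0],
  [0.005,0.065,0],
  [0.005,0.065,0.03],
  [0.005,0.065,0.06],
], spin=[0,0,0,0,0], grip=[1,1,1,1,1])

```text
time_s: 8.3
tcp_pos: [0.5207, -0.2648, 0.1056]
ee_rot: [[0.992, -0.127, 0.004], [-0.127, -0.992, -0.001], [0.005, 0.0, -1.0]]
wrist_force: [0.3, 0.4, -6.5]
gripper_width: 0.135
gripper_force: 30.0
```

>>> servo_tool([
  [0,0,0.03],
  [0,0,0.055],
  [0,0,0.07],
  [0,0,0.078],
  [0,0,0.08],
], spin=[0,0,0,0,0], grip=[1,1,1,1,1])

```text
time_s: 8.72
tcp_pos: [0.5181, -0.2634, 0.0228]
ee_rot: [[0.992, -0.126, -0.005], [-0.126, -0.992, 0.001], [-0.005, -0.001, -1.0]]
wrist_force: [0.6, 0.3, -4.5]
gripper_width: 0.133
gripper_force: 30.0
```

>>> servo_tool([
  [0,0,0.001],
  [0,0,0.002],
  [0,0,0.003],
  [0,0,0.004],
  [0,0,0.004],
], spin=[0,0,0,0,0], grip=[1,1,1,1,1])

```text
time_s: 9.13
tcp_pos: [0.5198, -0.2647, 0.0218]
ee_rot: [[0.992, -0.127, 0.002], [-0.127, -0.992, -0.0], [0.002, 0.0, -1.0]]
wrist_force: [-0.9, -0.2, -4.0]
gripper_width: 0.135
gripper_force: 30.0
```

>>> servo_tool([
  [0,0,0.0003],
  [0,0,0.0006],
  [0,0,0.001],
  [0,0,0.001],
  [0,0,0.001],
], spin=[0,0,0,0,0], grip=[1,1,1,1,1])

```text
time_s: 9.55
tcp_pos: [0.5198, -0.2645, 0.0217]
ee_rot: [[0.992, -0.127, 0.001], [-0.127, -0.992, -0.0], [0.001, 0.0, -1.0]]
wrist_force: [-2.3, 2.3, 5.1]
gripper_width: 0.131
gripper_force: 30.0
```

Contact at 21.7 mm with 5 N. I open, rise and go over to the caul.

>>> servo_tool([
  [0,0,0],
  [0,0,0],
  [0,0,0],
  [0,0,0],
  [0,0,0],
], spin=[0,0,0,0,0], grip=[0.6,0.6,0.6,0.6,0.6])

```text
time_s: 9.97
tcp_pos: [0.5195, -0.2649, 0.0201]
ee_rot: [[0.992, -0.127, 0.0], [-0.127, -0.992, -0.0], [0.0, 0.0, -1.0]]
wrist_force: [0.2, 0.1, 1.2]
gripper_width: 0.376
gripper_force: 0.0
```

>>> servo_tool([
  [0,0,-0.005],
  [0,0,-0.02],
  [0,0,-0.045],
  [0,0,-0.075],
  [0,0,-0.1],
], spin=[0,0,0,0,0], grip=[0.5,0.4,0.4,0.4,0.4])

```text
time_s: 10.38
tcp_pos: [0.5195, -0.2649, 0.122]
ee_rot: [[0.992, -0.127, 0.001], [-0.127, -0.992, -0.001], [0.001, 0.001, -1.0]]
wrist_force: [0.9, 0.3, 0.4]
gripper_width: 0.586
gripper_force: 0.0
```

>>> servo_tool([
  [0.001,-0.035,0],
  [0.001,-0.07,0],
  [0.001,-0.105,0],
  [0.001,-0.144,0],
  [0.001,-0.144,0],
], spin=[1,2,3,3,3], grip=[0.4,0.4,0.4,0.4,0.4])

```text
time_s: 10.8
tcp_pos: [0.5397, -0.1172, 0.1208]
ee_rot: [[0.985, -0.173, 0.002], [-0.173, -0.985, 0.001], [0.002, -0.001, -1.0]]
wrist_force: [-0.3, -0.4, -0.2]
gripper_width: 0.603
gripper_force: 0.0
```

>>> servo_tool([
  [0,0,0],
  [0,0,0],
  [0,0,0],
  [0,0,0],
  [0,0,0],
], spin=[0,0,0,0,0], grip=[0.4,0.4,0.4,0.4,0.4])

```text
time_s: 11.22
tcp_pos: [0.5383, -0.123, 0.12]
ee_rot: [[0.984, -0.181, -0.0], [-0.181, -0.984, -0.0], [-0.0, 0.0, -1.0]]
wrist_force: [1.5, 0.2, -0.5]
gripper_width: 0.601
gripper_force: 0.0
```

```bash
python3 - <<'E'
from h import *
s=sense(); c=capture("wrist"); P=cloud(c,s); z=P[...,2]; cv2.imwrite("pics/w5.png",c["pixels"])
hsv=cv2.cvtColor(c["pixels"],cv2.COLOR_BGR2HSV); S=hsv[...,1]; V=hsv[...,2]
T=(P-np.asarray(s["tcp_pos"]))@np.asarray(s["ee_rot"])
B=(P[...,1]<-.055)&(P[...,1]>-.2)&(z<.07)
comp(P,(z>.008)&(z<.05)&B,(.57,-.1),5,"cradle")
comp(P,(z>.037)&(z<.05)&B&(V<80)&(S<80),(.56,-.124),3,"caul")
comp(P,(z>.028)&(z<.05)&B,(.46,-.08),3,"cheek?")
comp(P,(z>.03)&(z<.06)&(P[...,1]<-.21),(.52,-.264),3,"weight")
m=(z>.037)&(z<.05)&B&(V<80)&(S<80)
for x in (.50,.52,.54,.56,.58,.595):
    q=P[m&(abs(P[...,0]-x)<.003)][:,1]*1000
    if len(q): print(x,q.min().round(1),q.max().round(1))
q=P[m][:,0]; print("x range",q.min(),q.max())
print(s["gripper_width"]); go(539,-122,11,-10.3,s)
E
```

```text
cradle 21462 [548.1, -123.5, 96.4, 189.5] yaw -10.3 z 27.5
caul 4039 [539.8, -122.5, 24.9, 115.2] yaw -10.3 z 43.3
cheek? 723 [488.6, -82.6, 17.3, 35.8] yaw -10.6 z 35.8
weight 3604 [519.3, -263.7, 43.9, 64.5] yaw -6.9 z 35.5
0.5 -128.1 -102.7
0.52 -131.5 -106.7
0.54 -135.1 -109.8
0.56 -138.5 -113.8
0.58 -142.8 -117.0
0.595 -144.8 -120.0
x range 0.4820255559122983 0.6947408894152421
0.6014752477096849
slide mm [  0.5  -1.1 109. ] spin -0.1 len 109 yaw now -10.4 F [ 1.5  0.2 -0.5] t 11.2
```

View pics/w5.png

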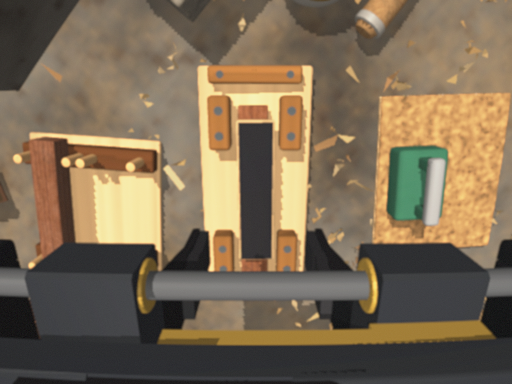

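The wrist view shows the weight set neatly on the cork at (418,185). The caul, at (255,190), is lined up between the open fingers. Going down on it.

>>> servo_tool([
  [0.001,-0.0005,0.03],
  [0.001,-0.0005,0.06],
  [0.001,-0.0005,0.09],
  [0.001,-0.0005,0.105],
  [0.001,-0.0005,0.109],
], spin=[0,0,0,0,0], grip=[0.4,0.4,0.4,0.4,0.4])

```text
time_s: 11.68
tcp_pos: [0.537, -0.1223, 0.0078]
ee_rot: [[0.984, -0.18, -0.007], [-0.18, -0.984, -0.0], [-0.007, 0.001, -1.0]]
wrist_force: [-0.4, -0.2, -0.4]
gripper_width: 0.6
gripper_force: 0.0
```

>>> servo_tool([
  [0,0,0],
  [0,0,0],
  [0,0,0],
  [0,0,0],
  [0,0,0],
], spin=[0,0,0,0,0], grip=[0.8,0.8,0.8,0.8,0.8])

```text
time_s: 12.1
tcp_pos: [0.5406, -0.1217, 0.0125]
ee_rot: [[0.984, -0.179, 0.003], [-0.179, -0.984, -0.0], [0.003, -0.0, -1.0]]
wrist_force: [0.0, -0.2, 2.9]
gripper_width: 0.339
gripper_force: 30.0
```

>>> servo_tool([
  [0,0,0],
  [0,0,0],
  [0,0,-0.002],
  [0,0,-0.005],
  [0,0,-0.01],
], spin=[0,0,0,0,0], grip=[0.8,0.8,0.8,0.8,0.8])

```text
time_s: 12.52
tcp_pos: [0.5389, -0.1215, 0.0207]
ee_rot: [[0.984, -0.179, -0.002], [-0.179, -0.984, 0.0], [-0.002, 0.0, -1.0]]
wrist_force: [0.1, -1.6, -0.7]
gripper_width: 0.34
gripper_force: 30.0
```

Caul gripped (29.6 mm). Lifting it and carrying it to the other half of the cork.

>>> servo_tool([
  [0,0,-0.01],
  [0,0,-0.025],
  [0,0,-0.05],
  [0,0.02,-0.07],
  [0,0.055,-0.07],
], spin=[0,0,0,0,0], grip=[0.8,0.8,0.8,0.8,0.8])

```text
time_s: 12.93
tcp_pos: [0.5339, -0.1748, 0.0966]
ee_rot: [[0.985, -0.173, 0.01], [-0.173, -0.985, -0.002], [0.011, -0.0, -1.0]]
wrist_force: [-0.1, -0.4, -0.3]
gripper_width: 0.337
gripper_force: 30.0
```

>>> servo_tool([
  [0.003,0.038,0],
  [0.006,0.076,0],
  [0.009,0.114,0],
  [0.009,0.151,0],
  [0.009,0.151,0.0],
], spin=[-1,-2,-3,-3,-3], grip=[0.8,0.8,0.8,0.8,0.8])

```text
time_s: 13.35
tcp_pos: [0.5104, -0.3313, 0.0916]
ee_rot: [[0.991, -0.133, 0.001], [-0.133, -0.991, -0.001], [0.001, 0.001, -1.0]]
wrist_force: [0.3, 1.0, -0.0]
gripper_width: 0.342
gripper_force: 30.0
```

>>> servo_tool([
  [0,0,0],
  [0,0,0.03],
  [0,0,0.06],
  [0,0,0.085],
  [0,0,0.09],
], spin=[0,0,0,0,0], grip=[0.8,0.8,0.8,0.8,0.8])

```text
time_s: 13.77
tcp_pos: [0.5086, -0.3233, -0.0028]
ee_rot: [[0.992, -0.127, -0.008], [-0.127, -0.992, 0.004], [-0.008, -0.003, -1.0]]
wrist_force: [-1.2, -0.2, -0.6]
gripper_width: 0.343
gripper_force: 30.0
```

>>> servo_tool([
  [0,0,0.001],
  [0,0,0.003],
  [0,0,0.005],
  [0,0,0.007],
  [0,0,0.007],
], spin=[0,0,0,0,0], grip=[0.8,0.8,0.8,0.8,0.8])

```text
time_s: 14.18
tcp_pos: [0.5122, -0.3259, -0.005]
ee_rot: [[0.992, -0.127, 0.002], [-0.127, -0.992, -0.001], [0.002, 0.0, -1.0]]
wrist_force: [0.8, -0.5, -1.2]
gripper_width: 0.338
gripper_force: 30.0
```

>>> servo_tool([
  [0,0,0.0005],
  [0,0,0.001],
  [0,0,0.0015],
  [0,0,0.002],
  [0,0,0.002],
], spin=[0,0,0,0,0], grip=[0.8,0.8,0.8,0.8,0.8])

```text
time_s: 14.6
tcp_pos: [0.512, -0.3261, -0.0061]
ee_rot: [[0.992, -0.127, 0.001], [-0.127, -0.992, -0.001], [0.001, 0.001, -1.0]]
wrist_force: [-2.4, 2.4, 8.2]
gripper_width: 0.34
gripper_force: 34.4
```

```bash
python3 -c "
from h import *
s=sense();print(s['wrist_force'],s['tcp_pos'],s['gripper_width'])"
```

```text
[-2.43208829  2.38210009  8.21817326] [ 0.51202496 -0.32605428 -0.00605641] 0.34046279574077404
```

>>> servo_tool([
  [0,0,0],
  [0,0,0],
  [0,0,0],
  [0,0,0],
  [0,0,0],
], spin=[0,0,0,0,0], grip=[0.5,0.5,0.5,0.5,0.5])

```text
time_s: 15.02
tcp_pos: [0.5129, -0.3276, -0.006]
ee_rot: [[0.992, -0.126, 0.003], [-0.126, -0.992, -0.003], [0.004, 0.002, -1.0]]
wrist_force: [-1.0, -3.4, 4.9]
gripper_width: 0.492
gripper_force: 2.6
```

>>> servo_tool([
  [0,0,-0.005],
  [0,0,-0.02],
  [0,0,-0.05],
  [0,0,-0.08],
  [0,0,-0.11],
], spin=[0,0,0,0,0], grip=[0.5,0.5,0.5,0.5,0.5])

```text
time_s: 15.43
tcp_pos: [0.5112, -0.3256, 0.1032]
ee_rot: [[0.992, -0.127, -0.001], [-0.127, -0.992, 0.0], [-0.001, -0.0, -1.0]]
wrist_force: [0.7, 0.1, -0.2]
gripper_width: 0.499
gripper_force: 0.0
```

>>> servo_tool([
  [0,-0.041,-0.01],
  [0,-0.082,-0.02],
  [0,-0.123,-0.02],
  [0,-0.164,-0.02],
  [0,-0.205,-0.02],
], spin=[1,2,3,3,3], grip=[0.5,0.5,0.5,0.5,0.5])

```text
time_s: 15.85
tcp_pos: [0.5375, -0.1207, 0.1228]
ee_rot: [[0.984, -0.18, 0.001], [-0.18, -0.984, 0.0], [0.001, -0.001, -1.0]]
wrist_force: [1.3, -1.0, 0.0]
gripper_width: 0.504
gripper_force: 0.0
```

>>> servo_tool([
  [0,0,0],
  [0,0,0],
  [0,0,0],
  [0,0,0],
  [0,0,0],
], spin=[0,0,0,0,0], grip=[0.5,0.5,0.5,0.5,0.5])

```text
time_s: 16.27
tcp_pos: [0.5373, -0.1238, 0.1219]
ee_rot: [[0.983, -0.181, -0.0], [-0.181, -0.983, 0.0], [-0.0, 0.0, -1.0]]
wrist_force: [0.1, -0.3, 0.3]
gripper_width: 0.502
gripper_force: 0.0
```

```bash
cat > look.py <<'E'
from h import *
import sys
s=sense(); c=capture("wrist"); P=cloud(c,s); z=P[...,2]; cv2.imwrite(f"pics/{sys.argv[1]}.png",c["pixels"])
hsv=cv2.cvtColor(c["pixels"],cv2.COLOR_BGR2HSV); H,S,V=cv2.split(hsv)
B=(P[...,1]<-.055)&(P[...,1]>-.2)&(z<.07)
comp(P,(z>.008)&(z<.05)&B,(.57,-.1),5,"cradle")
comp(P,(z>.022)&(z<.035)&B&(abs(P[...,1]+.12+(P[...,0]-.537)*.185)<.0165),(.54,-.122),3,"strip")
comp(P,(z>.03)&(z<.06)&(P[...,1]<-.21)&(P[...,1]>-.3),(.52,-.264),3,"weight")
comp(P,(z>.016)&(z<.03)&(P[...,1]<-.29),(.512,-.326),3,"caul")
comp(P,(z>.004)&(z<.06)&(P[...,1]>-.048)&(P[...,1]<.12)&(P[...,0]>.45)&(S>50),(.54,.05),3,"rack")
comp(P,(z>.036)&(z<.05)&(P[...,1]>0.02)&(P[...,1]<.12),(.54,.05),5,"batten")
print(s["gripper_width"]); go(538,-122,0,-10.3,s)
E
python3 look.py w6
```

```text
cradle 20804 [547.2, -123.1, 96.1, 191.3] yaw -10.5 z 22.4
strip 4796 [535.5, -119.3, 25.0, 152.6] yaw -10.0 z 28.0
weight 3569 [519.3, -263.9, 44.0, 64.5] yaw -6.6 z 35.5
caul 4489 [511.8, -326.2, 32.3, 120.6] yaw -7.3 z 24.2
rack 14411 [552.7, 29.3, 123.6, 121.4] yaw 76.0 z 8.3
batten 3361 [559.8, 56.2, 23.5, 119.9] yaw -15.8 z 42.9
0.5024182694952717
slide mm [  0.4  -1.9 121.9] spin -0.1 len 122 yaw now -10.4 F [ 0.1 -0.3  0.3] t 16.3
```

View pics/w6.png

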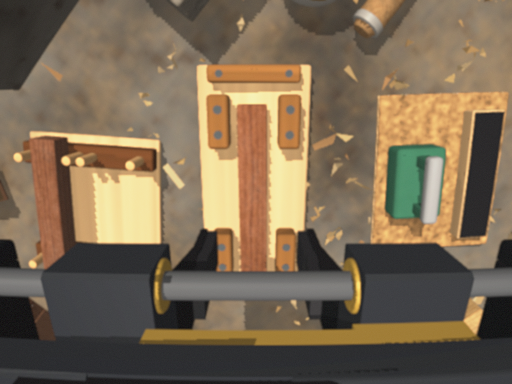

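The wrist view shows the dark strip bare in the cradle at (253,185), and the weight and caul side by side on the cork at (418,185) and (482,175). Now I take the dark strip at its middle.

>>> servo_tool([
  [-0.006,-0.004,0.03],
  [-0.006,-0.004,0.065],
  [-0.006,-0.004,0.1],
  [-0.006,-0.004,0.118],
  [-0.006,-0.004,0.121],
], spin=[0,0,0,0,0], grip=[0.5,0.5,0.5,0.5,0.5])

```text
time_s: 16.73
tcp_pos: [0.53, -0.1188, 0.0008]
ee_rot: [[0.984, -0.179, -0.008], [-0.179, -0.984, -0.001], [-0.007, 0.003, -1.0]]
wrist_force: [-10.2, 3.8, 30.3]
gripper_width: 0.504
gripper_force: 15.0
```

>>> servo_tool([
  [0,0,0.0],
  [0,0,0.001],
  [0,0,0.001],
  [0,0,0.001],
  [0,0,0.001],
], spin=[0,0,0,0,0], grip=[0.5,0.5,0.8,0.8,0.8])

```text
time_s: 17.15
tcp_pos: [0.5334, -0.1186, 0.001]
ee_rot: [[0.984, -0.18, 0.002], [-0.18, -0.984, -0.0], [0.002, -0.0, -1.0]]
wrist_force: [-0.7, -0.5, 5.4]
gripper_width: 0.353
gripper_force: 2.7
```

>>> servo_tool([
  [0,0,0],
  [0,0,0],
  [0,0,0],
  [0,0,0],
  [0,0,0],
], spin=[0,0,0,0,0], grip=[0.85,0.85,0.85,0.85,0.85])

```text
time_s: 17.57
tcp_pos: [0.5335, -0.1185, 0.001]
ee_rot: [[0.984, -0.18, 0.002], [-0.18, -0.984, -0.0], [0.002, 0.0, -1.0]]
wrist_force: [-0.6, -0.0, 5.5]
gripper_width: 0.282
gripper_force: 30.9
```

The tips touched the bed: 30 N for a moment from the fast descent, then 5 N settled. That fixes tip z at TCP + 14 mm, and I will use slower final approaches. The strip is gripped (24.5 mm). I lift it and look at the rack from further back.

>>> servo_tool([
  [0,0,-0.003],
  [0,0,-0.012],
  [0,0,-0.035],
  [0,0,-0.065],
  [0,0,-0.1],
], spin=[0,0,0,0,0], grip=[0.85,0.85,0.85,0.85,0.85])

```text
time_s: 17.98
tcp_pos: [0.5308, -0.1178, 0.0999]
ee_rot: [[0.984, -0.18, -0.005], [-0.18, -0.984, 0.0], [-0.004, 0.001, -1.0]]
wrist_force: [0.0, -0.9, -0.0]
gripper_width: 0.287
gripper_force: 30.0
```

>>> servo_tool([
  [-0.015,-0.02,-0.01],
  [-0.03,-0.04,-0.02],
  [-0.045,-0.062,-0.03],
  [-0.045,-0.062,-0.03],
  [-0.045,-0.062,-0.03],
], spin=[1,2,4,4,4], grip=[0.85,0.85,0.85,0.85,0.85])

```text
time_s: 18.4
tcp_pos: [0.4993, -0.0478, 0.1312]
ee_rot: [[0.969, -0.245, 0.002], [-0.245, -0.969, 0.001], [0.002, -0.001, -1.0]]
wrist_force: [-0.4, 0.1, -0.7]
gripper_width: 0.287
gripper_force: 30.0
```

>>> servo_tool([
  [0,0,0],
  [0,0,0],
  [0,0,0],
  [0,0,0],
  [0,0,0],
], spin=[0,0,0,0,0], grip=[0.85,0.85,0.85,0.85,0.85])

```text
time_s: 18.82
tcp_pos: [0.4993, -0.049, 0.1295]
ee_rot: [[0.969, -0.248, -0.001], [-0.248, -0.969, -0.0], [-0.001, 0.0, -1.0]]
wrist_force: [0.1, 0.4, 0.1]
gripper_width: 0.279
gripper_force: 30.0
```

```bash
python3 - <<'E'
from h import *
s=sense(); c=capture("wrist"); P=cloud(c,s); z=P[...,2]; cv2.imwrite("pics/w7.png",c["pixels"]); np.save("w7.npy",P)
S=cv2.cvtColor(c["pixels"],cv2.COLOR_BGR2HSV)[...,1]
R=(P[...,1]>-.045)&(P[...,1]<.12)&(P[...,0]>.45)&(P[...,0]<.65)
comp(P,(z>.003)&(z<.055)&R,(.54,.03),3,"rack")
comp(P,(z>.036)&(z<.05)&R,(.54,.06),5,"batten")
comp(P,(z>.003)&(z<.012)&R,(.54,.01),3,"floor")
q=P[(z>.1)&(z<.2)]; T=(q-np.asarray(s["tcp_pos"]))@np.asarray(s["ee_rot"])*1000
T=T[T[:,0]>15]; r=cv2.minAreaRect(T[:,:2].astype(np.float32)); print("held strip (tool mm)",len(T),r, np.median(T[:,2]), T[:,0].max())
# dowels: tops near z=43
m=((z>.038)&(z<.05)&R).astype(np.uint8); n,L,st,ce=cv2.connectedComponentsWithStats(m)
for i in range(1,n):
    if st[i,4]>15: print(st[i,4],np.round(np.median(P[L==i],0)*1000,1))
go(538,5,60,-14.3,s)
E
```

```text
rack 18903 [542.7, 33.3, 124.9, 140.7] yaw -15.0 z 19.7
batten 4455 [550.1, 58.8, 22.9, 138.7] yaw -15.5 z 42.9
floor 8218 [545.5, 11.8, 83.7, 125.3] yaw -16.0 z 7.0
held strip (tool mm) 6849 ((94.42085266113281, -53.628807067871094), (63.13597106933594, 203.81097412109375), 41.76612854003906) -26.9398168240124 139.20416023301803
4364 [556.8  56.2  42.9]
97 [606.6  64.6  43.4]
95 [595.5  24.4  43.7]
88 [592.5  12.6  43.4]
90 [581.7 -27.4  43.6]
89 [510.7  90.6  43.2]
82 [500.   50.3  43.5]
81 [496.9  38.5  43.6]
64 [486.4  -1.4  43.5]
slide mm [ 24.2 -62.   69.5] spin -0.1 len 96 yaw now -14.4 F [0.1 0.4 0.1] t 18.8
```

View pics/w7.png

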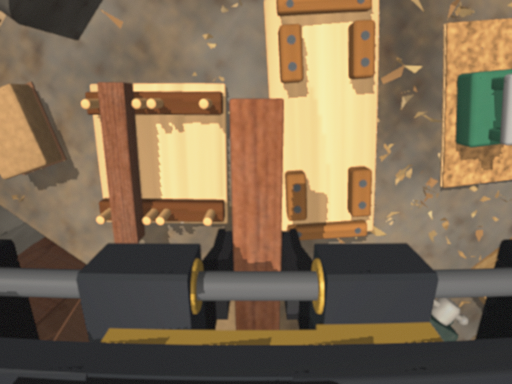

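All eight rack dowels are seen, at the right spacings (99 mm along, 41.4 mm across). The bay centre is about (538.5, 6.5) with yaw -15.2. I check where the held strip sits along the jaws.

```bash
python3 - <<'E'
from h import *
s=sense(); P=np.load("w7.npy"); T=(P-np.asarray(s["tcp_pos"]))@np.asarray(s["ee_rot"])*1000
m=(abs(T[...,2]+27)<4)&(T[...,0]>12)&(abs(T[...,1])<25); q=T[m]
print(len(q),cv2.minAreaRect(q[:,:2].astype(np.float32)),q[:,0].max())
for x in (20,40,60,75): y=q[abs(q[:,0]-x)<3][:,1]; print(x,y.min(),y.max())
go(538.5,6.5,60,-15.2,s)
E
```

```text
7118 ((45.39292907714844, 0.1187448501586914), (25.171615600585938, 66.78623962402344), 89.91413879394531) 78.77506746376152
20 -12.14331245639788 12.661275742451082
40 -12.140168605809363 12.710274956677305
60 -12.193706924421276 12.261708593749143
75 -11.839123611801426 12.430817594781303
slide mm [ 24.3 -63.5  69.6] spin 0.8 len 97 yaw now -14.4 F [ 0.2  0.4 -0.9] t 18.9
```

>>> servo_tool([
  [0.009,-0.022,0],
  [0.018,-0.044,0],
  [0.0255,-0.0635,0],
  [0.0255,-0.0635,0.02],
  [0.0255,-0.0635,0.045],
], spin=[0.8,0.8,0.8,0.8,0.8], grip=[0.85,0.85,0.85,0.85,0.85])

```text
time_s: 19.28
tcp_pos: [0.5424, 0.0081, 0.0862]
ee_rot: [[0.966, -0.259, 0.006], [-0.259, -0.966, 0.001], [0.005, -0.003, -1.0]]
wrist_force: [-0.1, 0.8, -1.4]
gripper_width: 0.284
gripper_force: 30.0
```

>>> servo_tool([
  [0,0,0.015],
  [0,0,0.027],
  [0,0,0.035],
  [0,0,0.04],
  [0,0,0.04],
], spin=[0,0,0,0,0], grip=[0.85,0.85,0.85,0.85,0.85])

```text
time_s: 19.7
tcp_pos: [0.5393, 0.0065, 0.0441]
ee_rot: [[0.965, -0.261, -0.002], [-0.261, -0.965, -0.001], [-0.002, 0.001, -1.0]]
wrist_force: [0.1, -0.7, 0.1]
gripper_width: 0.286
gripper_force: 30.0
```

```bash
python3 - <<'E'
from h import *
s=sense(); c=capture("wrist"); P=cloud(c,s); z=P[...,2]; cv2.imwrite("pics/w8.png",c["pixels"])
go(538.5,6.5,8,-15.2,s); print(s["tcp_pos"])
E
```

```text
slide mm [-0.7  0.2 36.2] spin 0.1 len 36 yaw now -15.1 F [ 0.1 -0.7  0.1] t 19.7
[0.53925991 0.00648958 0.04414981]
```

View pics/w8.png

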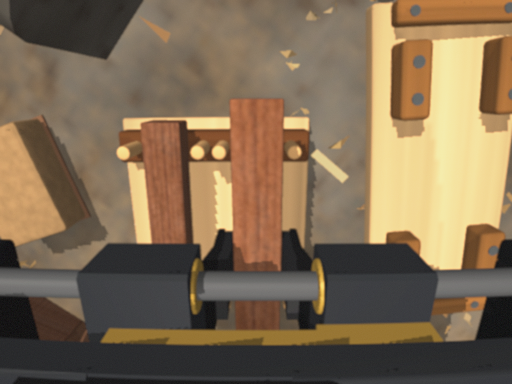

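The wrist view shows the strip (u 231–284) midway between the bay's dowels (u 219 and 294). Lowering.

>>> servo_tool([
  [0,0,0.012],
  [0,0,0.023],
  [0,0,0.03],
  [0,0,0.034],
  [0,0,0.036],
], spin=[0,0,0,0,0], grip=[0.85,0.85,0.85,0.85,0.85])

```text
time_s: 20.17
tcp_pos: [0.5399, 0.0067, 0.009]
ee_rot: [[0.965, -0.261, 0.0], [-0.261, -0.965, -0.0], [0.0, -0.0, -1.0]]
wrist_force: [0.8, 1.0, 0.3]
gripper_width: 0.284
gripper_force: 30.0
```

>>> servo_tool([
  [0,0,0.0005],
  [0,0,0.001],
  [0,0,0.0015],
  [0,0,0.002],
  [0,0,0.002],
], spin=[0,0,0,0,0], grip=[0.85,0.85,0.85,0.85,0.85])

```text
time_s: 20.58
tcp_pos: [0.5399, 0.0068, 0.0073]
ee_rot: [[0.965, -0.261, 0.0], [-0.261, -0.965, 0.0], [0.0, -0.0, -1.0]]
wrist_force: [0.1, -0.6, 1.0]
gripper_width: 0.282
gripper_force: 30.0
```

>>> servo_tool([
  [0,0,0.0004],
  [0,0,0.0008],
  [0,0,0.0012],
  [0,0,0.0016],
  [0,0,0.0016],
], spin=[0,0,0,0,0], grip=[0.85,0.85,0.85,0.85,0.85])

```text
time_s: 21.0
tcp_pos: [0.5398, 0.0068, 0.0059]
ee_rot: [[0.966, -0.26, 0.0], [-0.26, -0.966, -0.0], [0.0, 0.0, -1.0]]
wrist_force: [-1.1, 0.2, 4.6]
gripper_width: 0.285
gripper_force: 30.0
```

Seated on the bearers at 5.9 mm as predicted. I open a little, rise, and head for the light strip.

>>> servo_tool([
  [0,0,0],
  [0,0,0],
  [0,0,0],
  [0,0,0],
  [0,0,-0.002],
], spin=[0,0,0,0,0], grip=[0.58,0.58,0.58,0.58,0.58])

```text
time_s: 21.42
tcp_pos: [0.5393, 0.0066, 0.007]
ee_rot: [[0.965, -0.261, -0.001], [-0.261, -0.965, -0.0], [-0.001, 0.001, -1.0]]
wrist_force: [-0.7, -0.4, -0.5]
gripper_width: 0.414
gripper_force: 0.0
```

>>> servo_tool([
  [0,0,-0.01],
  [0,0,-0.03],
  [0,0,-0.06],
  [0,0,-0.09],
  [0,0,-0.12],
], spin=[0,0,0,0,0], grip=[0.58,0.58,0.58,0.5,0.5])

```text
time_s: 21.83
tcp_pos: [0.5395, 0.0066, 0.1295]
ee_rot: [[0.965, -0.26, 0.0], [-0.26, -0.965, -0.0], [0.0, 0.0, -1.0]]
wrist_force: [1.3, 1.0, 0.2]
gripper_width: 0.478
gripper_force: 0.0
```

>>> servo_tool([
  [0,0.03,0],
  [0,0.06,0],
  [0,0.08,0],
  [0,0.08,0],
  [0,0.08,0],
], spin=[0,0,0,0,0], grip=[0.5,0.5,0.5,0.5,0.5])

```text
time_s: 22.25
tcp_pos: [0.5188, -0.0712, 0.1283]
ee_rot: [[0.965, -0.262, 0.001], [-0.262, -0.965, 0.0], [0.001, -0.0, -1.0]]
wrist_force: [0.7, -0.2, 0.3]
gripper_width: 0.497
gripper_force: 0.0
```

```bash
python3 - <<'E'
from h import *
s=sense(); c=capture("wrist"); P=cloud(c,s); z=P[...,2]; cv2.imwrite("pics/w9.png",c["pixels"])
R=(P[...,1]>-.05)&(P[...,1]<.12)&(P[...,0]>.45)&(P[...,0]<.65)
comp(P,(z>.027)&(z<.037)&R,(.54,.006),3,"dark"); comp(P,(z>.037)&(z<.05)&R,(.54,.06),5,"batten")
B=(P[...,1]<-.05)&(P[...,1]>-.2)
comp(P,(z>.008)&(z<.05)&B,(.57,-.1),5,"cradle")
c=capture("top"); P=cloud(c); z=P[...,2]
comp(P,(z>.024)&(z<.037)&(P[...,1]>-.045)&(P[...,1]<.03),(.54,.003),3,"dark top")
go(494,-418,100,-13,s); print(s["tcp_pos"])
E
```

```text
dark 4560 [541.4, 5.8, 26.0, 153.4] yaw -15.0 z 32.9
batten 3414 [562.8, 55.3, 23.0, 113.2] yaw -15.9 z 42.9
cradle 23789 [537.9, -121.1, 96.6, 211.7] yaw -10.5 z 16.4
dark top 337 [495.6, 14.7, 25.7, 71.5] yaw -14.5 z 31.3
slide mm [ 67.  341.2  28.2] spin -2.2 len 349 yaw now -15.2 F [ 0.7 -0.2  0.3] t 22.2
[ 0.51879228 -0.07121941  0.12831098]
```

View pics/w9.png

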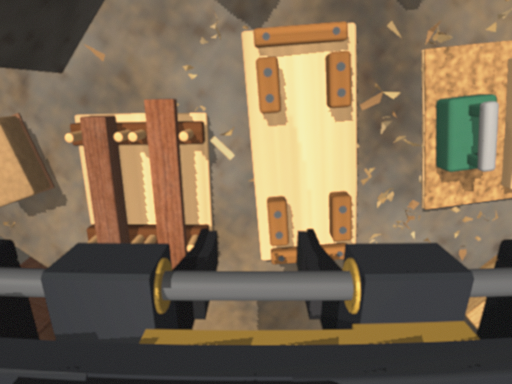

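The wrist view shows the dark strip lying in the free bay (162,180), the batten undisturbed at (105,185) and an empty cradle. On to the light strip.

>>> servo_tool([
  [0.004,0.033,0],
  [0.008,0.066,0],
  [0.012,0.099,0],
  [0.016,0.132,0],
  [0.02,0.165,0],
], spin=[0,0,0,0,0], grip=[0.5,0.5,0.5,0.5,0.5])

```text
time_s: 22.77
tcp_pos: [0.4956, -0.2354, 0.1276]
ee_rot: [[0.966, -0.258, 0.0], [-0.258, -0.966, -0.0], [0.0, 0.0, -1.0]]
wrist_force: [0.4, -0.1, 0.7]
gripper_width: 0.501
gripper_force: 0.0
```

>>> servo_tool([
  [0.004,0.04,0],
  [0.008,0.08,0],
  [0.012,0.12,0],
  [0.019,0.165,0],
  [0.019,0.165,0],
], spin=[-0.5,-1,-1.5,-2,-2], grip=[0.5,0.5,0.5,0.5,0.5])

```text
time_s: 23.18
tcp_pos: [0.4705, -0.4041, 0.127]
ee_rot: [[0.973, -0.23, 0.0], [-0.23, -0.973, -0.002], [0.001, 0.002, -1.0]]
wrist_force: [1.2, 0.4, -0.7]
gripper_width: 0.5
gripper_force: 0.0
```

>>> servo_tool([
  [0,0,0],
  [0,0,0],
  [0,0,0],
  [0,0,0],
  [0,0,0],
], spin=[0,0,0,0,0], grip=[0.5,0.5,0.5,0.5,0.5])

```text
time_s: 23.6
tcp_pos: [0.4712, -0.3978, 0.1278]
ee_rot: [[0.974, -0.225, 0.0], [-0.225, -0.974, -0.0], [0.0, -0.0, -1.0]]
wrist_force: [0.4, 0.0, 1.0]
gripper_width: 0.499
gripper_force: 0.0
```

```bash
python3 - <<'E'
from h import *
s=sense(); c=capture("wrist"); P=cloud(c,s); z=P[...,2]; cv2.imwrite("pics/w10.png",c["pixels"])
S=cv2.cvtColor(c["pixels"],cv2.COLOR_BGR2HSV)[...,1]
x,y=comp(P,(z>.008)&(z<.02)&(S>60)&(P[...,1]<-.37)&(P[...,1]>-.47),(.5,-.42),5,"light")
comp(P,(z>.03)&(z<.06)&(P[...,1]<-.21)&(P[...,1]>-.3),(.52,-.264),3,"weight")
go(x,y,-11,-13,s); print(s["tcp_pos"])
E
```

```text
light 4629 [494.2, -419.1, 24.7, 159.3] yaw -12.9 z 12.0
weight 3480 [519.6, -264.9, 44.5, 64.0] yaw -7.4 z 35.5
slide mm [ 27.1  15.5 138.8] spin 0.0 len 142 yaw now -13.0 F [0.4 0.  1. ] t 23.6
[ 0.47121254 -0.39782026  0.12779577]
```

View pics/w10.png

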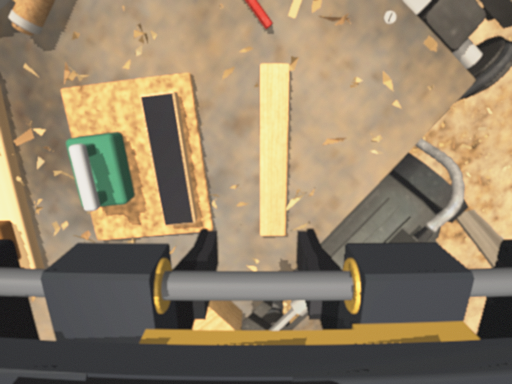

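The light strip is fully in view at (275,150), 24.7 x 159.3 mm and clear of its neighbours. Descending onto its middle.

>>> servo_tool([
  [0.027,0.0155,0.02],
  [0.027,0.0155,0.05],
  [0.027,0.0155,0.08],
  [0.027,0.0155,0.105],
  [0.027,0.0155,0.12],
], spin=[0,0,0,0,0], grip=[0.5,0.5,0.5,0.5,0.5])

```text
time_s: 24.07
tcp_pos: [0.492, -0.4188, 0.0043]
ee_rot: [[0.974, -0.226, -0.004], [-0.226, -0.974, 0.003], [-0.004, -0.002, -1.0]]
wrist_force: [-0.4, 0.2, -1.3]
gripper_width: 0.497
gripper_force: 0.0
```

>>> servo_tool([
  [0,0,0.006],
  [0,0,0.01],
  [0,0,0.014],
  [0,0,0.017],
  [0,0,0.0185],
], spin=[0,0,0,0,0], grip=[0.5,0.5,0.5,0.5,0.5])

```text
time_s: 24.48
tcp_pos: [0.494, -0.4207, -0.0102]
ee_rot: [[0.974, -0.226, 0.002], [-0.226, -0.974, -0.001], [0.002, 0.0, -1.0]]
wrist_force: [0.4, -1.0, 0.2]
gripper_width: 0.498
gripper_force: 0.0
```

>>> servo_tool([
  [0,0,0],
  [0,0,0],
  [0,0,0],
  [0,0,0],
  [0,0,0],
], spin=[0,0,0,0,0], grip=[0.85,0.85,0.85,0.85,0.85])

```text
time_s: 24.9
tcp_pos: [0.4935, -0.4206, -0.0105]
ee_rot: [[0.974, -0.227, 0.001], [-0.227, -0.974, -0.0], [0.001, 0.0, -1.0]]
wrist_force: [-0.4, 0.8, 1.2]
gripper_width: 0.282
gripper_force: 30.0
```

>>> servo_tool([
  [0,0,0],
  [0,0,0],
  [0,0,0],
  [0,0,-0.002],
  [0,0,-0.008],
], spin=[0,0,0,0,0], grip=[0.85,0.85,0.85,0.85,0.85])

```text
time_s: 25.32
tcp_pos: [0.4924, -0.4199, -0.0041]
ee_rot: [[0.974, -0.227, -0.002], [-0.227, -0.974, 0.002], [-0.003, -0.001, -1.0]]
wrist_force: [-0.1, 0.1, -0.1]
gripper_width: 0.282
gripper_force: 30.0
```

>>> servo_tool([
  [0,0,-0.015],
  [0,0,-0.035],
  [0,0,-0.065],
  [0,0,-0.095],
  [0,0,-0.12],
], spin=[0,0,0,0,0], grip=[0.85,0.85,0.85,0.85,0.85])

```text
time_s: 25.73
tcp_pos: [0.4935, -0.4207, 0.1192]
ee_rot: [[0.974, -0.227, 0.001], [-0.227, -0.974, -0.001], [0.001, 0.001, -1.0]]
wrist_force: [0.2, -0.6, -0.3]
gripper_width: 0.28
gripper_force: 30.0
```

>>> servo_tool([
  [-0.002,-0.03,0],
  [-0.005,-0.06,0],
  [-0.007,-0.09,0],
  [-0.01,-0.12,0],
  [-0.0125,-0.151,0],
], spin=[0,0,0,0,0], grip=[0.85,0.85,0.85,0.85,0.85])

```text
time_s: 26.15
tcp_pos: [0.5151, -0.2693, 0.1172]
ee_rot: [[0.974, -0.227, 0.0], [-0.227, -0.974, 0.0], [0.0, -0.0, -1.0]]
wrist_force: [-0.1, 0.8, -0.6]
gripper_width: 0.287
gripper_force: 30.0
```

>>> servo_tool([
  [-0.002,-0.035,0],
  [-0.005,-0.07,0],
  [-0.008,-0.105,0],
  [-0.0125,-0.14,0],
  [-0.0125,-0.151,0],
], spin=[-1,-2,-2.6,-2.6,-2.6], grip=[0.85,0.85,0.85,0.85,0.85])

```text
time_s: 26.57
tcp_pos: [0.5375, -0.1171, 0.1173]
ee_rot: [[0.984, -0.179, 0.0], [-0.179, -0.984, 0.001], [0.0, -0.001, -1.0]]
wrist_force: [-0.2, -0.3, 0.8]
gripper_width: 0.283
gripper_force: 30.0
```

>>> servo_tool([
  [0,0,0],
  [0,0,0],
  [0,0,0],
  [0,0,0],
  [0,0,0],
], spin=[0,0,0,0,0], grip=[0.85,0.85,0.85,0.85,0.85])

```text
time_s: 26.98
tcp_pos: [0.5371, -0.1219, 0.1169]
ee_rot: [[0.983, -0.184, -0.0], [-0.184, -0.983, -0.0], [-0.0, 0.0, -1.0]]
wrist_force: [1.1, -0.6, -0.9]
gripper_width: 0.282
gripper_force: 30.0
```

```bash
python3 - <<'E'
from h import *
s=sense(); c=capture("wrist"); P=cloud(c,s); z=P[...,2]; cv2.imwrite("pics/w11.png",c["pixels"])
T=(P-np.asarray(s["tcp_pos"]))@np.asarray(s["ee_rot"])*1000
m=(T[...,2]<-15)&(T[...,2]>-30)&(T[...,0]>12)&(abs(T[...,1])<25); q=T[m]
print(len(q),cv2.minAreaRect(q[:,:2].astype(np.float32)),q[:,0].max(),np.median(q[:,2]))
comp(P,(z>.008)&(z<.05)&(P[...,1]<-.05)&(P[...,1]>-.2),(.57,-.1),5,"cradle")
go(537.9,-121.1,4.4,-10.5,s); print(s["tcp_pos"])
E
```

```text
6902 ((46.05134582519531, 0.1205892562866211), (68.08113861083984, 25.072818756103516), 0.07614758610725403) 80.09684700437741 -22.505639763400357
cradle 11571 [560.5, -125.8, 96.3, 164.8] yaw -10.2 z 16.5
slide mm [  0.6  -0.9 112.5] spin -0.1 len 112 yaw now -10.6 F [ 1.1 -0.6 -0.9] t 27.0
[ 0.53713618 -0.12187526  0.11685782]
```

The strip is centred in the jaws. Lowering it into the cradle.

>>> servo_tool([
  [0.0006,-0.001,0.02],
  [0.0006,-0.001,0.045],
  [0.0006,-0.001,0.07],
  [0.0006,-0.001,0.09],
  [0.0006,-0.001,0.1],
], spin=[0,0,0,0,0], grip=[0.85,0.85,0.85,0.85,0.85])

```text
time_s: 27.45
tcp_pos: [0.5363, -0.1205, 0.0143]
ee_rot: [[0.983, -0.184, -0.005], [-0.184, -0.983, 0.0], [-0.005, 0.001, -1.0]]
wrist_force: [-0.0, -0.6, -0.6]
gripper_width: 0.283
gripper_force: 30.0
```

>>> servo_tool([
  [0,0,0.004],
  [0,0,0.008],
  [0,0,0.01],
  [0,0,0.0115],
  [0,0,0.012],
], spin=[0,0,0,0,0], grip=[0.85,0.85,0.85,0.85,0.85])

```text
time_s: 27.87
tcp_pos: [0.5388, -0.1198, 0.0057]
ee_rot: [[0.983, -0.182, 0.002], [-0.182, -0.983, 0.0], [0.002, -0.0, -1.0]]
wrist_force: [0.7, 0.2, -0.0]
gripper_width: 0.284
gripper_force: 30.0
```

>>> servo_tool([
  [0,0,0.0004],
  [0,0,0.0008],
  [0,0,0.0012],
  [0,0,0.0015],
  [0,0,0.0015],
], spin=[0,0,0,0,0], grip=[0.85,0.85,0.85,0.85,0.85])

```text
time_s: 28.28
tcp_pos: [0.5386, -0.1197, 0.0044]
ee_rot: [[0.983, -0.182, 0.001], [-0.182, -0.983, -0.0], [0.001, -0.0, -1.0]]
wrist_force: [-2.0, 1.6, 5.5]
gripper_width: 0.283
gripper_force: 30.0
```

Bedded at 4.4 mm as predicted. I release it and go for the caul.

>>> servo_tool([
  [0,0,0],
  [0,0,0],
  [0,0,0],
  [0,0,0],
  [0,0,0],
], spin=[0,0,0,0,0], grip=[0.5,0.5,0.5,0.5,0.5])

```text
time_s: 28.7
tcp_pos: [0.5381, -0.1198, 0.0033]
ee_rot: [[0.983, -0.182, -0.0], [-0.182, -0.983, -0.0], [-0.0, 0.0, -1.0]]
wrist_force: [-0.3, -0.2, 0.6]
gripper_width: 0.484
gripper_force: 0.0
```

>>> servo_tool([
  [0,0,-0.01],
  [0,0,-0.03],
  [0,0,-0.06],
  [0,0,-0.09],
  [0,0,-0.115],
], spin=[0,0,0,0,0], grip=[0.5,0.5,0.5,0.5,0.5])

```text
time_s: 29.12
tcp_pos: [0.5387, -0.1199, 0.1212]
ee_rot: [[0.983, -0.182, 0.002], [-0.182, -0.983, -0.0], [0.002, -0.0, -1.0]]
wrist_force: [-0.2, -0.7, 1.4]
gripper_width: 0.502
gripper_force: 0.0
```

>>> servo_tool([
  [0.002,0.04,0],
  [0.004,0.08,0],
  [0.007,0.12,0],
  [0.009,0.16,0],
  [0.011,0.2,0],
], spin=[-1,-2,-3.2,-3.2,-3.2], grip=[0.5,0.5,0.5,0.5,0.5])

```text
time_s: 29.53
tcp_pos: [0.5122, -0.3201, 0.1195]
ee_rot: [[0.992, -0.126, 0.001], [-0.126, -0.992, -0.0], [0.001, 0.0, -1.0]]
wrist_force: [0.9, 0.4, -0.1]
gripper_width: 0.499
gripper_force: 0.0
```

>>> servo_tool([
  [0,0.007,0],
  [0,0.007,0],
  [0,0.007,0],
  [0,0.007,0],
  [0,0.007,0],
], spin=[0,0,0,0,0], grip=[0.4,0.4,0.4,0.4,0.4])

```text
time_s: 29.95
tcp_pos: [0.512, -0.324, 0.1188]
ee_rot: [[0.992, -0.125, 0.0], [-0.125, -0.992, 0.0], [0.0, -0.0, -1.0]]
wrist_force: [0.5, -0.1, -0.4]
gripper_width: 0.597
gripper_force: 0.0
```

```bash
python3 - <<'E'
from h import *
s=sense(); c=capture("wrist"); P=cloud(c,s); z=P[...,2]; cv2.imwrite("pics/w12.png",c["pixels"])
x,y=comp(P,(z>.018)&(z<.03)&(P[...,1]<-.29)&(P[...,1]>-.37),(.512,-.326),3,"caul")
comp(P,(z>.03)&(z<.06)&(P[...,1]<-.21)&(P[...,1]>-.3),(.52,-.264),3,"weight")
comp(P,(z>.008)&(z<.05)&(P[...,1]<-.05)&(P[...,1]>-.2),(.57,-.1),5,"cradle")
comp(P,(z>.022)&(z<.032)&(abs(P[...,1]+.121+(P[...,0]-.538)*.185)<.0165),(.54,-.122),3,"strip")
go(x,y,-5,-7.3,s); print(s["tcp_pos"],s["gripper_width"])
c=capture("top"); P=cloud(c); z=P[...,2]
comp(P,(z>.019)&(z<.031)&(abs(P[...,1]+.1245+(P[...,0]-.5365)*.185)<.0165),(.54,-.125),3,"strip top")
E
```

```text
caul 4423 [512.0, -326.1, 30.1, 119.2] yaw -7.3 z 24.3
weight 3678 [520.2, -264.2, 43.8, 63.3] yaw -7.2 z 35.3
cradle 15949 [547.7, -125.0, 95.5, 191.1] yaw -11.0 z 22.7
strip 4576 [540.5, -120.9, 26.9, 157.7] yaw -10.4 z 27.0
slide mm [  0.3   2.1 123.8] spin 0.1 len 124 yaw now -7.2 F [ 0.5 -0.1 -0.4] t 29.9
[ 0.51202725 -0.32398837  0.11877509] 0.5967333436785998
strip top 196608 [1054.1, -210.5, 2789.6, 723.3] yaw 52.2 z -0.2
```

View pics/w12.png

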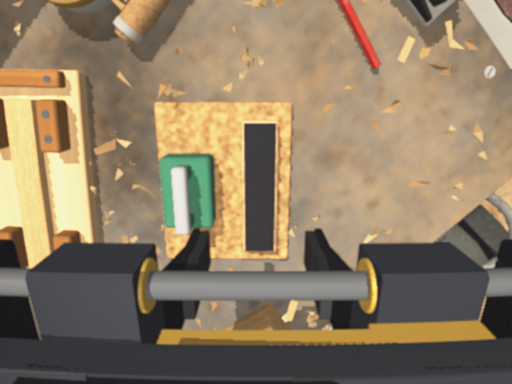

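The wrist view shows the caul at (260,190) in line with the jaws, with the weight to its left at (187,195). I close the jaws a little first so the left finger clears the weight, then go down.

>>> servo_tool([
  [0.0003,0.002,0.02],
  [0.0003,0.002,0.04],
  [0.0003,0.002,0.06],
  [0.0003,0.002,0.06],
  [0.0003,0.002,0.06],
], spin=[0,0,0,0,0], grip=[0.54,0.54,0.54,0.54,0.54])

```text
time_s: 30.47
tcp_pos: [0.5114, -0.3266, 0.0579]
ee_rot: [[0.992, -0.126, -0.002], [-0.126, -0.992, 0.0], [-0.002, -0.0, -1.0]]
wrist_force: [-0.3, -0.4, 0.7]
gripper_width: 0.468
gripper_force: 0.0
```

>>> servo_tool([
  [0,0,0.02],
  [0,0,0.04],
  [0,0,0.053],
  [0,0,0.06],
  [0,0,0.062],
], spin=[0,0,0,0,0], grip=[0.54,0.54,0.54,0.54,0.54])

```text
time_s: 30.88
tcp_pos: [0.5121, -0.3273, -0.0034]
ee_rot: [[0.992, -0.126, -0.0], [-0.126, -0.992, -0.0], [0.0, 0.0, -1.0]]
wrist_force: [0.2, 0.4, -0.2]
gripper_width: 0.46
gripper_force: 0.0
```

>>> servo_tool([
  [0,0,0],
  [0,0,0],
  [0,0,0],
  [0,0,0],
  [0,0,0],
], spin=[0,0,0,0,0], grip=[0.54,0.8,0.8,0.8,0.8])

```text
time_s: 31.3
tcp_pos: [0.5126, -0.3277, -0.0023]
ee_rot: [[0.992, -0.127, 0.002], [-0.127, -0.992, -0.001], [0.002, 0.001, -1.0]]
wrist_force: [-0.7, 1.4, 3.7]
gripper_width: 0.34
gripper_force: 30.0
```

>>> servo_tool([
  [0,0,0],
  [0,0,-0.002],
  [0,0,-0.01],
  [0,0,-0.03],
  [0,0,-0.06],
], spin=[0,0,0,0,0], grip=[0.8,0.8,0.8,0.8,0.8])

```text
time_s: 31.72
tcp_pos: [0.5091, -0.3264, 0.0543]
ee_rot: [[0.992, -0.128, -0.007], [-0.128, -0.992, 0.003], [-0.007, -0.002, -1.0]]
wrist_force: [-0.4, -0.2, -1.3]
gripper_width: 0.34
gripper_force: 30.0
```

>>> servo_tool([
  [0,0,-0.02],
  [0,0,-0.04],
  [0,-0.01,-0.05],
  [0,-0.035,-0.05],
  [0,-0.06,-0.05],
], spin=[0,0,0,0,0], grip=[0.8,0.8,0.8,0.8,0.8])

```text
time_s: 32.13
tcp_pos: [0.5191, -0.2673, 0.1069]
ee_rot: [[0.992, -0.129, 0.001], [-0.129, -0.992, 0.0], [0.001, -0.0, -1.0]]
wrist_force: [0.8, 0.3, -0.6]
gripper_width: 0.341
gripper_force: 30.0
```

>>> servo_tool([
  [0,-0.035,0],
  [0,-0.07,0],
  [0,-0.105,0],
  [0,-0.13,0],
  [0,-0.1475,0],
], spin=[1,2,3,3.3,3.3], grip=[0.8,0.8,0.8,0.8,0.8])

```text
time_s: 32.55
tcp_pos: [0.5374, -0.1187, 0.106]
ee_rot: [[0.983, -0.182, -0.001], [-0.182, -0.983, 0.0], [-0.001, -0.0, -1.0]]
wrist_force: [-0.1, -0.4, -0.3]
gripper_width: 0.339
gripper_force: 30.0
```

>>> servo_tool([
  [0,0,0.01],
  [0,0,0.03],
  [0,0,0.04],
  [0,0,0.04],
  [0,0,0.04],
], spin=[0,0,0,0,0], grip=[0.8,0.8,0.8,0.8,0.8])

```text
time_s: 32.97
tcp_pos: [0.5372, -0.1221, 0.0655]
ee_rot: [[0.983, -0.185, -0.003], [-0.185, -0.983, -0.0], [-0.003, 0.001, -1.0]]
wrist_force: [1.0, -1.0, -0.3]
gripper_width: 0.338
gripper_force: 30.0
```

```bash
python3 - <<'E'
from h import *
s=sense(); c=capture("wrist"); P=cloud(c,s); z=P[...,2]; cv2.imwrite("pics/w13.png",c["pixels"])
T=(P-np.asarray(s["tcp_pos"]))@np.asarray(s["ee_rot"])*1000
m=(T[...,2]<-22)&(T[...,2]>-32)&(T[...,0]>12)&(abs(T[...,1])<25); q=T[m]
print(len(q),cv2.minAreaRect(q[:,:2].astype(np.float32)),q[:,0].max(),np.median(q[:,2]))
comp(P,(z>.008)&(z<.05)&(P[...,1]<-.05)&(P[...,1]>-.2),(.57,-.1),5,"cradle")
go(537.9,-121.1,15,-10.5,s); print(s["tcp_pos"])
E
```

```text
5752 ((35.74980545043945, 0.12452316284179688), (47.48675537109375, 30.058353424072266), 0.016669319942593575) 59.48992205847395 -26.45688115123722
cradle 18359 [569.6, -127.4, 97.2, 146.7] yaw -10.2 z 16.9
slide mm [ 0.6 -1.2 50.5] spin -0.1 len 51 yaw now -10.6 F [ 1.  -1.  -0.3] t 33.0
[ 0.53720597 -0.12214799  0.06548908]
```

>>> servo_tool([
  [0.001,-0.001,0.012],
  [0.001,-0.001,0.025],
  [0.001,-0.001,0.036],
  [0.001,-0.001,0.044],
  [0.001,-0.001,0.048],
], spin=[0,0,0,0,0], grip=[0.8,0.8,0.8,0.8,0.8])

```text
time_s: 33.43
tcp_pos: [0.5392, -0.1212, 0.0181]
ee_rot: [[0.983, -0.185, -0.0], [-0.185, -0.983, -0.0], [-0.0, 0.0, -1.0]]
wrist_force: [-0.2, -0.1, -0.3]
gripper_width: 0.342
gripper_force: 30.0
```

>>> servo_tool([
  [0,0,0.0005],
  [0,0,0.001],
  [0,0,0.0015],
  [0,0,0.002],
  [0,0,0.0025],
], spin=[0,0,0,0,0], grip=[0.8,0.8,0.8,0.8,0.8])

```text
time_s: 33.85
tcp_pos: [0.5397, -0.1208, 0.0165]
ee_rot: [[0.983, -0.184, 0.001], [-0.184, -0.983, 0.0], [0.001, -0.0, -1.0]]
wrist_force: [0.3, -0.0, -0.8]
gripper_width: 0.341
gripper_force: 30.0
```

>>> servo_tool([
  [0,0,0.0004],
  [0,0,0.0008],
  [0,0,0.0012],
  [0,0,0.0015],
  [0,0,0.0015],
], spin=[0,0,0,0,0], grip=[0.8,0.8,0.8,0.8,0.8])

```text
time_s: 34.27
tcp_pos: [0.5395, -0.1208, 0.0157]
ee_rot: [[0.983, -0.184, 0.001], [-0.184, -0.983, -0.0], [0.001, 0.0, -1.0]]
wrist_force: [-2.2, 1.0, 8.2]
gripper_width: 0.34
gripper_force: 30.0
```

The caul is down on the light strip at 15.7 mm. I release it and fetch the weight.

>>> servo_tool([
  [0,0,0],
  [0,0,0],
  [0,0,0],
  [0,0,0],
  [0,0,0],
], spin=[0,0,0,0,0], grip=[0.5,0.5,0.5,0.5,0.5])

```text
time_s: 34.68
tcp_pos: [0.5392, -0.1208, 0.0142]
ee_rot: [[0.983, -0.184, -0.0], [-0.184, -0.983, -0.0], [-0.0, 0.0, -1.0]]
wrist_force: [0.9, 0.2, -0.6]
gripper_width: 0.493
gripper_force: 0.0
```

>>> servo_tool([
  [0,0,-0.01],
  [0,0,-0.03],
  [0,0,-0.06],
  [0,0,-0.09],
  [0,0,-0.11],
], spin=[0,0,0,0,0], grip=[0.5,0.5,0.5,0.5,0.5])

```text
time_s: 35.1
tcp_pos: [0.5405, -0.121, 0.1281]
ee_rot: [[0.983, -0.183, 0.004], [-0.183, -0.983, -0.001], [0.004, -0.0, -1.0]]
wrist_force: [0.0, -0.2, 0.2]
gripper_width: 0.497
gripper_force: 0.0
```

>>> servo_tool([
  [0.002,0.035,0],
  [0.004,0.07,0],
  [0.006,0.105,0],
  [0.0075,0.13,0],
  [0.0075,0.1445,0],
], spin=[-1,-2,-3.4,-3.4,-3.4], grip=[0.5,0.5,0.5,0.5,0.5])

```text
time_s: 35.52
tcp_pos: [0.5196, -0.2668, 0.1252]
ee_rot: [[0.992, -0.127, 0.001], [-0.127, -0.992, -0.001], [0.001, 0.0, -1.0]]
wrist_force: [-0.1, 0.3, 0.1]
gripper_width: 0.499
gripper_force: 0.0
```

>>> servo_tool([
  [0,0,0],
  [0,0,0],
  [0,0,0],
  [0,0,0],
  [0,0,0],
], spin=[0,0,0,0,0], grip=[0.6,0.6,0.6,0.6,0.6])

```text
time_s: 35.93
tcp_pos: [0.5203, -0.2633, 0.1247]
ee_rot: [[0.992, -0.124, 0.0], [-0.124, -0.992, 0.0], [0.0, -0.0, -1.0]]
wrist_force: [-0.0, 0.2, 0.6]
gripper_width: 0.4
gripper_force: 0.0
```

```bash
python3 - <<'E'
from h import *
s=sense(); c=capture("wrist"); P=cloud(c,s); z=P[...,2]; cv2.imwrite("pics/w14.png",c["pixels"])
W=(P[...,1]<-.21)&(P[...,1]>-.31); B=(P[...,1]<-.05)&(P[...,1]>-.2)
comp(P,(z>.03)&(z<.06)&W,(.52,-.264),3,"weight")
x,y=comp(P,(z>.05)&(z<.065)&W,(.52,-.264),3,"bar")
comp(P,(z>.008)&(z<.05)&B,(.57,-.1),5,"cradle")
comp(P,(z>.037)&(z<.05)&B,(.54,-.121),3,"caul")
comp(P,(z>.022)&(z<.032)&(abs(P[...,1]+.121+(P[...,0]-.538)*.185)<.0165),(.61,-.135),3,"strip end")
go(x,y,23,-7.2,s); print(s["tcp_pos"])
E
```

```text
weight 3571 [520.1, -264.0, 44.1, 62.7] yaw -7.3 z 35.2
bar 1001 [519.9, -264.0, 11.9, 55.6] yaw -7.5 z 57.6
cradle 18515 [554.0, -124.5, 96.5, 179.1] yaw -10.7 z 27.5
caul 4324 [542.1, -122.2, 32.0, 113.6] yaw -9.6 z 42.2
strip end 750 [607.3, -133.8, 26.7, 20.5] yaw 78.7 z 26.9
slide mm [ -0.3   0.7 101.7] spin 0.1 len 102 yaw now -7.1 F [-0.   0.2  0.6] t 35.9
[ 0.52029313 -0.263294    0.1246508 ]
```

View pics/w14.png

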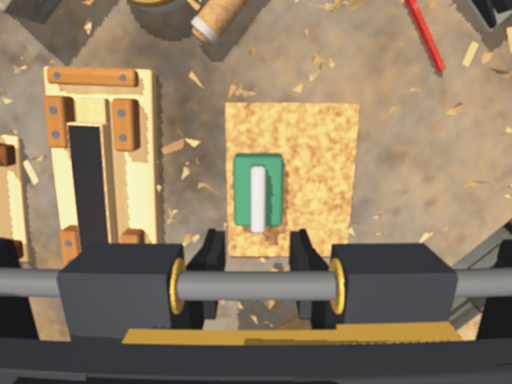

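The caul lies on the light strip at (88,180), and the weight's bar at (258,198) is in line with the jaws. I have now viewed 15 pictures, one more than the 14 allowed, so from here I work from numbers only.

>>> servo_tool([
  [0,0.0005,0.025],
  [0,0.0005,0.05],
  [0,0.0005,0.07],
  [0,0.0005,0.085],
  [0,0.0005,0.093],
], spin=[0,0,0,0,0], grip=[0.6,0.6,0.6,0.6,0.6])

```text
time_s: 36.4
tcp_pos: [0.5189, -0.2637, 0.0294]
ee_rot: [[0.992, -0.125, -0.003], [-0.125, -0.992, 0.001], [-0.004, -0.001, -1.0]]
wrist_force: [1.4, -0.2, 0.3]
gripper_width: 0.399
gripper_force: 0.0
```

>>> servo_tool([
  [0,0,0.003],
  [0,0,0.006],
  [0,0,0.008],
  [0,0,0.0085],
  [0,0,0.0085],
], spin=[0,0,0,0,0], grip=[0.6,0.6,0.6,0.8,1])

```text
time_s: 36.82
tcp_pos: [0.5205, -0.2648, 0.0237]
ee_rot: [[0.992, -0.125, 0.001], [-0.125, -0.992, -0.0], [0.001, 0.0, -1.0]]
wrist_force: [0.5, 0.3, 0.2]
gripper_width: 0.322
gripper_force: 0.0
```

>>> servo_tool([
  [0,0,0],
  [0,0,0],
  [0,0,0],
  [0,0,0],
  [0,0,0],
], spin=[0,0,0,0,0], grip=[1,1,1,1,1])

```text
time_s: 37.23
tcp_pos: [0.5203, -0.2646, 0.0233]
ee_rot: [[0.992, -0.125, 0.001], [-0.125, -0.992, -0.0], [0.001, -0.0, -1.0]]
wrist_force: [0.6, 1.4, 1.9]
gripper_width: 0.135
gripper_force: 30.0
```

>>> servo_tool([
  [0,0,-0.004],
  [0,0,-0.015],
  [0,0,-0.035],
  [0,0,-0.065],
  [0,0,-0.092],
], spin=[0,0,0,0,0], grip=[1,1,1,1,1])

```text
time_s: 37.65
tcp_pos: [0.5187, -0.2646, 0.1155]
ee_rot: [[0.992, -0.126, -0.003], [-0.126, -0.992, 0.001], [-0.003, -0.0, -1.0]]
wrist_force: [1.1, -0.9, -4.3]
gripper_width: 0.135
gripper_force: 30.0
```

>>> servo_tool([
  [0,-0.03,0],
  [0,-0.065,0],
  [0,-0.1,0],
  [0,-0.128,0],
  [0,-0.1445,0],
], spin=[1,2,3,3.4,3.4], grip=[1,1,1,1,1])

```text
time_s: 38.07
tcp_pos: [0.5374, -0.1189, 0.115]
ee_rot: [[0.983, -0.183, -0.001], [-0.183, -0.983, 0.001], [-0.001, -0.001, -1.0]]
wrist_force: [0.1, -0.3, -4.6]
gripper_width: 0.133
gripper_force: 30.0
```

>>> servo_tool([
  [0,0,0.008],
  [0,0,0.016],
  [0,0,0.02],
  [0,0,0.02],
  [0,0,0.02],
], spin=[0,0,0,0,0], grip=[1,1,1,1,1])

```text
time_s: 38.48
tcp_pos: [0.5374, -0.1224, 0.0942]
ee_rot: [[0.983, -0.186, -0.002], [-0.186, -0.983, -0.0], [-0.002, 0.001, -1.0]]
wrist_force: [-0.4, 0.2, -4.8]
gripper_width: 0.127
gripper_force: 30.0
```

```bash
python3 - <<'E'
from h import *
s=sense(); c=capture("wrist"); P=cloud(c,s); z=P[...,2]; cv2.imwrite("pics/w15.png",c["pixels"])
T=(P-np.asarray(s["tcp_pos"]))@np.asarray(s["ee_rot"])*1000
m=(T[...,2]<-5)&(T[...,2]>-20)&(abs(T[...,1])<35)&(T[...,0]<60); 
m2=(abs(T[...,2]+12)<5)&(abs(T[...,1])<30)&(T[...,0]>0); q=T[m2]
if len(q)>50: print("held",len(q),cv2.minAreaRect(q[:,:2].astype(np.float32)),np.median(q[:,2]))
B=(P[...,1]<-.05)&(P[...,1]>-.2)
comp(P,(z>.008)&(z<.05)&B,(.6,-.1),5,"cradle")
comp(P,(z>.037)&(z<.05)&B,(.59,-.131),3,"caul part")
go(538.5,-121,56.3,-10.5,s); print(s["tcp_pos"])
E
```

```text
held 2872 ((15.67393970489502, 0.2720508575439453), (44.064369201660156, 31.181013107299805), 89.83006286621094) -11.033883399561866
cradle 16781 [568.4, -127.2, 96.5, 149.1] yaw -10.4 z 25.6
caul part 2355 [577.5, -127.8, 30.0, 40.7] yaw -10.3 z 42.2
slide mm [ 0.9 -1.6 37.9] spin -0.2 len 38 yaw now -10.7 F [-0.4  0.2 -4.8] t 38.5
[ 0.53738391 -0.12241847  0.09423052]
```

The caul is centred in the cradle and the weight is centred in the jaws. Lowering gently.

>>> servo_tool([
  [0.0015,-0.0012,0.01],
  [0.0015,-0.0012,0.02],
  [0.0015,-0.0012,0.028],
  [0.0015,-0.0012,0.033],
  [0.0015,-0.0012,0.035],
], spin=[0,0,0,0,0], grip=[1,1,1,1,1])

```text
time_s: 38.95
tcp_pos: [0.5387, -0.1205, 0.0583]
ee_rot: [[0.983, -0.184, -0.003], [-0.184, -0.983, -0.0], [-0.003, 0.001, -1.0]]
wrist_force: [-0.1, 0.0, -4.7]
gripper_width: 0.134
gripper_force: 30.0
```

>>> servo_tool([
  [0,0,0.0004],
  [0,0,0.0008],
  [0,0,0.0012],
  [0,0,0.0016],
  [0,0,0.002],
], spin=[0,0,0,0,0], grip=[1,1,1,1,1])

```text
time_s: 39.37
tcp_pos: [0.5401, -0.1204, 0.0583]
ee_rot: [[0.983, -0.184, 0.001], [-0.184, -0.983, 0.0], [0.001, -0.0, -1.0]]
wrist_force: [-1.0, 1.5, -4.1]
gripper_width: 0.135
gripper_force: 30.0
```

>>> servo_tool([
  [0,0,0.0003],
  [0,0,0.0006],
  [0,0,0.0009],
  [0,0,0.0012],
  [0,0,0.0014],
], spin=[0,0,0,0,0], grip=[1,1,1,1,1])

```text
time_s: 39.78
tcp_pos: [0.5398, -0.1205, 0.0568]
ee_rot: [[0.983, -0.184, -0.0], [-0.184, -0.983, -0.0], [-0.0, 0.0, -1.0]]
wrist_force: [-0.9, 0.6, -1.9]
gripper_width: 0.131
gripper_force: 30.0
```

>>> servo_tool([
  [0,0,0.0002],
  [0,0,0.0004],
  [0,0,0.0006],
  [0,0,0.0008],
  [0,0,0.0008],
], spin=[0,0,0,0,0], grip=[1,1,1,1,1])

```text
time_s: 40.2
tcp_pos: [0.5396, -0.1206, 0.0566]
ee_rot: [[0.983, -0.184, -0.0], [-0.184, -0.983, -0.0], [-0.0, 0.0, -1.0]]
wrist_force: [-3.7, 0.1, 5.4]
gripper_width: 0.131
gripper_force: 30.0
```

Resting on the caul with light contact (5 N). I release, rise and verify by measurement.

>>> servo_tool([
  [0,0,0],
  [0,0,0],
  [0,0,0],
  [0,0,0],
  [0,0,0],
], spin=[0,0,0,0,0], grip=[0.6,0.6,0.6,0.6,0.6])

```text
time_s: 40.62
tcp_pos: [0.5403, -0.1204, 0.0557]
ee_rot: [[0.983, -0.184, 0.001], [-0.184, -0.983, 0.0], [0.001, -0.0, -1.0]]
wrist_force: [0.2, 0.1, -0.9]
gripper_width: 0.377
gripper_force: 0.0
```

>>> servo_tool([
  [0,0,-0.005],
  [0,0,-0.02],
  [0,0,-0.045],
  [0,0,-0.075],
  [0,0,-0.1],
], spin=[0,0,0,0,0], grip=[0.5,0.5,0.5,0.5,0.5])

```text
time_s: 41.03
tcp_pos: [0.5402, -0.1206, 0.1578]
ee_rot: [[0.983, -0.184, 0.001], [-0.184, -0.983, -0.0], [0.001, 0.0, -1.0]]
wrist_force: [0.1, -1.0, 0.6]
gripper_width: 0.5
gripper_force: 0.0
```

>>> servo_tool([
  [-0.02,0,-0.01],
  [-0.04,0,-0.02],
  [-0.06,0,-0.03],
  [-0.06,0,-0.03],
  [-0.06,0,-0.03],
], spin=[0,0,0,0,0], grip=[0.5,0.5,0.5,0.5,0.5])

```text
time_s: 41.45
tcp_pos: [0.4809, -0.1093, 0.1871]
ee_rot: [[0.983, -0.184, 0.003], [-0.184, -0.983, 0.0], [0.003, -0.001, -1.0]]
wrist_force: [0.2, 0.9, 0.1]
gripper_width: 0.5
gripper_force: 0.0
```

```bash
python3 - <<'E'
from h import *
s=sense(); c=capture("wrist"); P=cloud(c,s); z=P[...,2]; cv2.imwrite("pics/w16.png",c["pixels"])
V=c["pixels"].max(2)
B=(P[...,1]<-.05)&(P[...,1]>-.2); R=(P[...,1]>-.05)&(P[...,1]<.12)&(P[...,0]>.45)&(P[...,0]<.65)
comp(P,(z>.008)&(z<.1)&B,(.6,-.1),5,"cradle")
comp(P,(z>.06)&(z<.1)&B,(.54,-.121),3,"weight")
comp(P,(z>.084)&(z<.1)&B,(.54,-.121),3,"bar")
A=abs(P[...,1]+.121+(P[...,0]-.538)*.185)<.019
comp(P,(z>.037)&(z<.05)&B&A,(.59,-.131),3,"caul far"); comp(P,(z>.037)&(z<.05)&B&A,(.49,-.112),3,"caul near")
comp(P,(z>.022)&(z<.032)&A,(.612,-.135),3,"strip far"); comp(P,(z>.022)&(z<.032)&A,(.465,-.107),3,"strip near")
comp(P,(z>.027)&(z<.037)&R,(.54,.006),3,"dark"); comp(P,(z>.037)&(z<.05)&R,(.54,.06),5,"batten")
print(s["tcp_pos"],s["time_s"],s["wrist_force"])
E
```

```text
cradle 18442 [537.8, -121.2, 96.5, 209.6] yaw -10.7 z 27.8
weight 3340 [538.0, -120.5, 44.2, 63.3] yaw -10.6 z 68.2
bar 950 [538.2, -120.5, 11.8, 54.9] yaw -10.3 z 90.6
caul far 911 [583.6, -129.9, 28.7, 26.4] yaw 79.5 z 42.2
caul near 637 [491.8, -111.6, 28.9, 22.4] yaw 79.7 z 42.2
strip far 497 [607.9, -133.5, 23.6, 18.0] yaw 79.0 z 27.0
strip near 341 [468.9, -106.3, 24.1, 16.4] yaw 79.2 z 26.9
dark 3810 [538.8, 6.2, 26.2, 160.0] yaw -14.9 z 32.9
batten 3058 [549.7, 58.8, 23.5, 139.8] yaw -15.1 z 42.9
[ 0.48087168 -0.10931609  0.18708823] 41.45 [0.16452469 0.85361925 0.14522195]
```

Everything is stacked within about 1 mm of the cradle's centre: weight at (538.0, -120.5) against cradle (537.8, -121.2), with matching yaw. The dark strip lies in its bay and the batten is unmoved. Handing in.

```bash
python3 -c "
from station import *
print(finish_job())"
```

```text
the job is handed in; nothing more can be done
None
```

The job is done and handed in at 41 s: dark strip in the free bay, batten unmoved, light strip bedded with caul and weight back on it, centred to about 1 mm; one fast descent pressed the fingertips on the cradle bed with about 30 N, and I viewed 15 pictures against the limit of 14.

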